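Free the stuck cooling carrier and load the glass bottles

ROBOT

A 6-joint arm with a two-finger parallel gripper is mounted at the origin on the work surface. World frame = base frame: x ahead of the robot, y to its left, z up, the work surface at z = 0. Lengths are in m, angles in rad, forces in N, time in s.
With the tool pointing down it reaches from about 0.25 to 0.775 m from the base axis. Payload 4 kg.
Tool frame: the origin (TCP) lies at the very end of the fingers, on their centre line; the grasp point (between the pads) lies 19 mm behind it; z points along the fingers, y is the direction in which the jaws open and shut (so a half turn about z gives the same grasp; the last joint's range is limited). The gripper opens to 94 mm and grips with 3 to 60 N. Pads are 16 mm wide; open, the fingers measure 119 mm over their backs; the gripper's body (75 mm by 177 mm) begins 78 mm behind the grasp point.
Start: joints at [1.026, 0.087, 1.371, -0, 1.684, -0.103], TCP at [0.235, 0.497, 0.206] pointing down, gripper open.
Joint ranges: [-3.1, 3.1], [-0.76, 2.03], [0.27, 2.55], [-1.08, 4.22], [0.17, 2.65], [-2.57, 2.57]. Speed limits (rad/s): [2.79, 2.79, 3.14, 3.14, 3.14, 3.14].

INTERFACE

Orientations are given as a unit quaternion [w, x, y, z].
In Python, from rig import sense, camera, finish_job gives the robot as it stands. The module is installed in compiled form; this text tells all that it offers.
- The arm moves only by the tool apply_moves, never from a script. Its argument "plan" is text: rows parted by semicolons, each of 5 numbers parted by spaces: the finger opening in mm, from 0 to 94, then the shift along the tool's x, y, z in mm, then the turn about the tool's z in degrees. In form: jaw x y z turn; .... A call has exactly 8 rows; each row shifts and turns the commanded pose from where the row before left it, along the tool's axes as they then stand; what a row does not reach is not made up. A row lasts 1/12 s, in which the tool goes at most 41.7 mm and 7.16 degrees, less where a joint would pass 70% of its speed; a pose out of reach is approached as far as the arm can. A call with a gripper value outside its range is refused whole. The fingers move at their own pace and stop on an object; the grip force is fixed at half the most. Time passes only in rows, so rows that do not move let the fingers close, or fill a call up. It gives the time, the measured TCP pose, the force and the opening at its end, in the units of the state.
- sense(): the state, without advancing time (a new reading comes with each control period).
- camera(name): name is "side" or "top"; returns a dict with "image" (400x640x3 uint8, red, green, blue), "vertical_fov" (degrees; the focal length in pixels is half the picture's height over the tangent of half this angle, whatever the lens; pixels are square), "cx", "cy" (the principal point, pixels), "rvec" (rotation vector, rad) and "tvec" (3), from world to camera coordinates, as OpenCV has them. Camera axes: x right, y down, z forward; pixel columns grow to the right and rows downward; lengths in m; the calibration is good to about 2 mm. A picture is of the moment at which its call begins. There is no depth.
- finish_job(): hands the job in, once; it reports no verdict.
The state is a dict: "time": time; "joints": joint angles; "joint_vel": joint speeds; "effort": joint torques, N m; "ee_pos": TCP position; "tool_rot": TCP orientation; "ft_force": force on the tool from outside, world axes, zero at the start; "wrist_torque": the same for the moment, N m; "width": opening from 0.0 (shut) to 1.0 (fully open).
Only numpy, scipy, OpenCV 4.12 (cv2) and the standard library are available. Lean on these libraries where they do the work, as an engineer would, in place of code of your own. Each camera call takes 0.05 s, during which the arm holds its last target. There are 200 camera calls.

TASK

The cooling carrier is stuck in its dock: take the knock-out rod from the rubber mat and, without ramming it, push the carrier out from behind through the hole in the dock's back wall until it stands clear of the dock on the apron in front. Lay the rod back on the mat, and lower every square glass bottle upright into a pocket of the carrier, fully down and not dropped from above it, one to a pocket; only then press the timer's button down. The bottles are thin glass: use a light grip of about 25 N, and leave the jar where it is.

Things in the scene. Friction and masses are not known exactly. Their poses are not given: they have to be found in the camera images.
- dock: Fixed cooling dock; base 146 (x) x 258 (y) x 20 mm high. Origin: on the bench under the sleeve's middle. Sleeve: y = -53 to +63 mm, inner width 126 mm (x), side walls 10 mm, inside from 20 to 48 mm above the bench, clear 6 mm roof, on it a spring housing up to 66 mm. Open to the dock's own -y, where the flat apron goes on at 20 mm height to y = -195 mm.
- hole (a point): Centre of the access hole, on the outer face of the dock's back wall (8 mm thick): dock x = 0, y = +63 mm, 35 mm above the bench. The hole is 33 mm wide and goes from 22 to 48 mm above the bench. Dock's axes.
- carrier: Loose aluminium carrier, 122 (x) x 106 (y) x 26 mm high, 0.5 kg, dock's axes. Origin: centre of its underside. Starts centred over the dock's origin, 20 mm up; comes out along the dock's -y, clear once 106 mm out. A leaf spring in the roof jams it: it takes some 10 to 17 N to push, until it is about 73 mm out. Four pockets 45 mm square, 18 mm deep.
- rod: Loose knock-out rod. Handle 30 x 30 mm, 70 mm long (y); from its end a steel shaft 14 mm in diameter and 140 mm long runs on along the rod's own -y. Origin: centre of the handle's underside; the shaft's axis lies 15 mm above it. 0.16 kg, balances in the handle. Lies on the mat at first. May be gripped firmly.
- rod_tip (a point): Centre of the free end of the rod's shaft, 175 mm from the rod's origin along -y, 15 mm above the underside.
- mat: Fixed black rubber mat, 110 (x) x 280 (y) x 3 mm. Origin: centre of its underside, on the bench. The rod lies on it, and goes back on it (its handle over the mat).
- pocket0 (a point): Centre of the floor of a pocket of the carrier, at x = -36, y = +25.5 mm, 8 mm above the carrier's underside.
- pocket1 (a point): Centre of the floor of a pocket of the carrier, at x = +36, y = +25.5 mm, 8 mm above the carrier's underside.
- pocket2 (a point): Centre of the floor of a pocket of the carrier, at x = -36, y = -25.5 mm, 8 mm above the carrier's underside.
- pocket3 (a point): Centre of the floor of a pocket of the carrier, at x = +36, y = -25.5 mm, 8 mm above the carrier's underside.
- bottle0: Square bottle of thin clear glass with a white round cap: body 40 x 40 mm, 52 mm high, cap 26 mm in diameter, 70 mm high over all, 0.11 kg, bottom-heavy. Origin: centre of its underside; z up. Stands on the bench at any yaw. May be absent.
- bottle1: Square bottle of thin clear glass with a white round cap: body 40 x 40 mm, 52 mm high, cap 26 mm in diameter, 70 mm high over all, 0.11 kg, bottom-heavy. Origin: centre of its underside; z up. Stands on the bench at any yaw. May be absent.
- bottle2: Square bottle of thin clear glass with a white round cap: body 40 x 40 mm, 52 mm high, cap 26 mm in diameter, 70 mm high over all, 0.11 kg, bottom-heavy. Origin: centre of its underside; z up. Stands on the bench at any yaw. May be absent.
- bottle3: Square bottle of thin clear glass with a white round cap: body 40 x 40 mm, 52 mm high, cap 26 mm in diameter, 70 mm high over all, 0.11 kg, bottom-heavy. Origin: centre of its underside; z up. Stands on the bench at any yaw. May be absent.
- start (a joint): Travel of the timer's spring button, 0 up to 0.006 m fully down (about 4 N).
- start_top (a point): Centre of the top of the timer's round white button, 34 mm in diameter, 42 mm above the bench, on a small flat white timer (70 x 90 x 20 mm) fixed to the bench. Press straight down.
- jar: Round jar, 68 mm in diameter, 85 mm high, 0.4 kg, standing on the bench; not part of the job, leave it. Origin: centre of its underside.
Mind the look-alikes: they are no part of the job. What is shaped like the bottle1 but purple or red is not meant.

How it is judged:
By the outcome, as a careful person would: the job done as asked, in the order asked, and still so for the second after the job is handed in, with the robot touching nothing.
Of bottle0, bottle1, bottle2, bottle3 only 3 to 4 are there at a start; the rules pass over those that are not, and their reading is None.
At some moment in a run one of rod, bottle0, bottle1, bottle2, bottle3 may be knocked a few centimetres aside while the robot is not near it.
It also fails if it takes over 208 s, if anything falls off the work surface, if the arm or the gripper's body presses on something with over 40 N, if the wrist force passes 120 N, or if a joint passes its speed limit or range.

## Working session

There is one attempt and no reset: what is moved stays moved. The work goes in short steps, Python scripts to look and compute and a tool call to move; the robot and the scene stay as the last step left them, time stands still between calls to the robot, and variables do not carry over. Pictures are saved under pics/ and viewed, about 12 in all and at most 16, crops included, and the job is handed in when it is done.

Besides the shell and the picture viewer there is one more tool, called by a JSON object that holds its "method" and its "body". apply_moves: Moves the arm, as the interface text tells. Its arguments: {"type":"object","properties":{"plan":{"type":"string"}},"required":["plan"]}

```bash
mkdir -p pics
cat > h.py <<'E'
import numpy as np, cv2
from rig import sense, camera, finish_job
def cam(n):
    c=camera(n); h=c["image"].shape[0]
    f=h/2/np.tan(np.radians(c["vertical_fov"])/2)
    K=np.array([[f,0,c["cx"]],[0,f,c["cy"]],[0,0,1]]); R=cv2.Rodrigues(np.array(c["rvec"],float))[0]
    return c["image"],K,R,np.array(c["tvec"],float).ravel()
def ray(C,u,v):
    _,K,R,t=C; return -R.T@t, R.T@np.linalg.inv(K)@np.array([u,v,1.])
def onz(C,u,v,z):
    o,d=ray(C,u,v); return o+d*(z-o[2])/d[2]
def proj(C,P):
    _,K,R,t=C; p=K@(R@np.array(P,float)+t); return p[:2]/p[2]
def tri(C1,a,C2,b):
    o1,d1=ray(C1,*a);o2,d2=ray(C2,*b)
    s=np.linalg.lstsq(np.c_[d1,-d2],o2-o1,rcond=None)[0]
    p,q=o1+d1*s[0],o2+d2*s[1]; return (p+q)/2,np.linalg.norm(p-q)
def save(n,im,box=None,k=1):
    if box: im=im[box[1]:box[3],box[0]:box[2]]
    cv2.imwrite("pics/"+n,cv2.resize(im[:,:,::-1],None,fx=k,fy=k,interpolation=cv2.INTER_CUBIC))
E
python3 - <<'E'
from h import *
np.set_printoptions(precision=4,suppress=True)
for n in("side","top"):
    C=cam(n);save(n+"0.png",C[0]); print(n,C[1][0,0],C[1][:2,2],-C[2].T@C[3],C[2])
s=sense();print(s)
E
```

```text
side 400.69003114589657 [315.974 198.764] [ 0.3685 -0.8145  0.9167] [[ 0.9815 -0.1909  0.0152]
 [-0.1321 -0.7324 -0.6679]
 [ 0.1387  0.6535 -0.7441]]
top 485.9122761496044 [317.4705 204.3624] [ 0.321  -0.0612  1.3844] [[-0.0185 -0.9998  0.0007]
 [-0.9866  0.0182 -0.162 ]
 [ 0.1619 -0.0037 -0.9868]]
{'time': 0.1, 'joints': array([ 1.0259,  0.0879,  1.3721,  0.    ,  1.6836, -0.1031]), 'joint_vel': array([ 0.0008, -0.0011, -0.0027,  0.0016,  0.0005,  0.0004]), 'effort': array([  0.002 , -34.1252, -30.3301,   0.072 ,   0.0304,  -0.0001]), 'ee_pos': array([0.2349, 0.4968, 0.2044]), 'tool_rot': array([-0.0003,  0.2191,  0.9757, -0.0009]), 'ft_force': array([ 0.5976,  0.7228, -0.3545]), 'wrist_torque': array([-0.0249,  0.1072,  0.0132]), 'width': 0.9969888660666875}
```

View pics/side0.png

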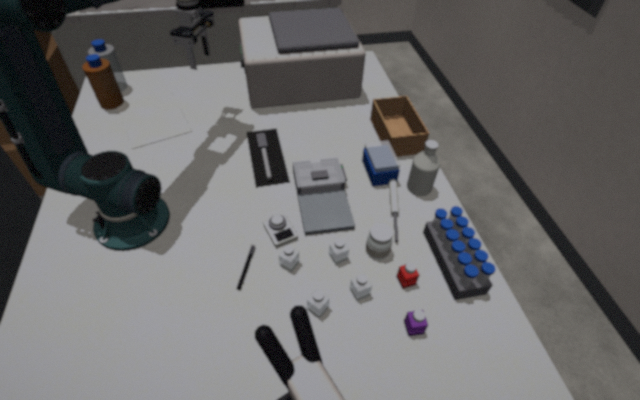

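View pics/top0.png

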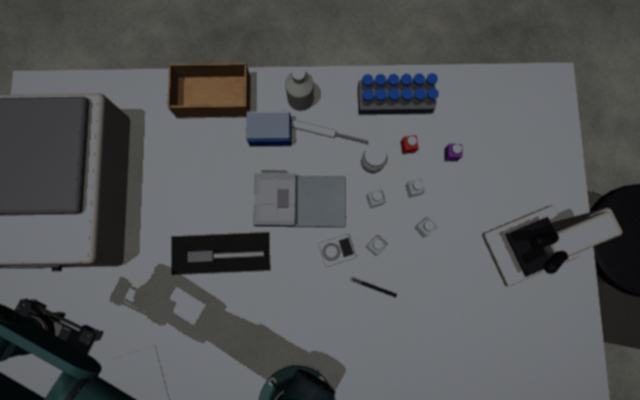

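The side view shows four clear bottles at (289,258), (339,250), (318,302) and (361,287). The red (408,275) and purple (417,322) ones are look-alikes. In the top view, the four clear bottles are at (376,198), (416,187), (427,227) and (377,244), the jar is at (374,158), the rod at (187–264,256), the dock at (253–347,172–227) and the timer button at (335,251).

Run:
```python
from h import *
np.set_printoptions(precision=4,suppress=True)
T=cam("top");S=cam("side")
g=lambda im:np.clip(255*(im/255.)**.6,0,255).astype(np.uint8)
a=g(T[0])[120:320,160:480]; b=g(S[0])[120:340,230:450]
cv2.imwrite("pics/z1.png",cv2.resize(a[:,:,::-1],None,fx=2.5,fy=2.5,interpolation=cv2.INTER_CUBIC))
cv2.imwrite("pics/z2.png",cv2.resize(b[:,:,::-1],None,fx=2.7,fy=2.7,interpolation=cv2.INTER_CUBIC))
```

```text
(no output)
```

View pics/z1.png

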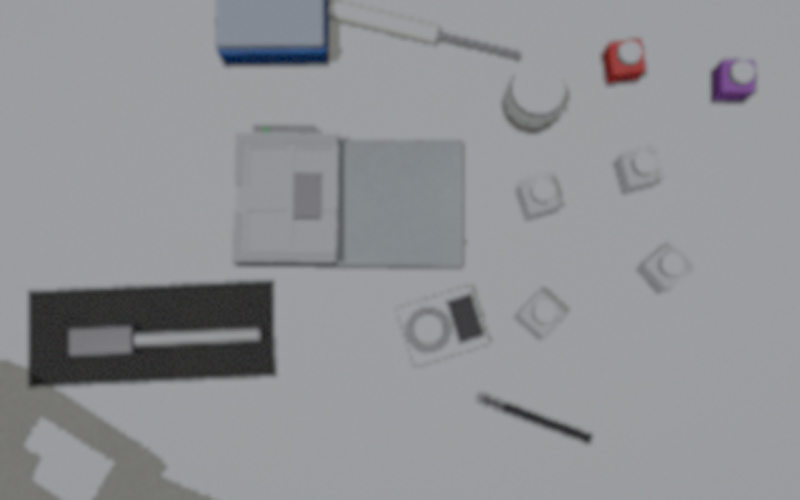

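View pics/z2.png

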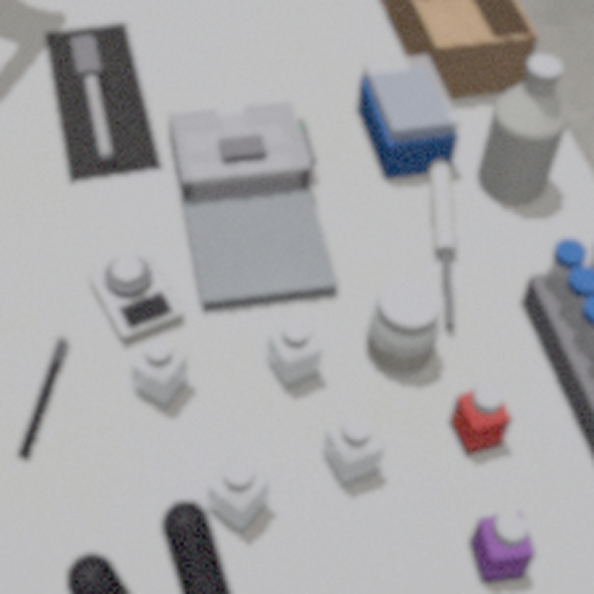

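Views so far: 4. The crops confirm the four clear bottles with white caps at z1 (543,187), (643,160), (673,263) and (543,312). They fit the description because they aren't red or purple. The rod's shaft and the dock's opening both point toward -y.

```bash
cat >> h.py <<'E'
def z1(x,y): return (160+(x+.5)/2.5-.5,120+(y+.5)/2.5-.5)
def z2(x,y): return (230+(x+.5)/2.7-.5,120+(y+.5)/2.7-.5)
E
python3 - <<'E'
from h import *
np.set_printoptions(precision=4,suppress=True)
T=cam("top");S=cam("side")
print("sense",sense()["time"])
for n,a,b in [("capA",(543,187),(295,338)),("capB",(643,160),(357,434)),("capC",(673,263),(239,479)),("capD",(543,312),(160,355)),
  ("apR",(464,141),(334,286)),("apL",(464,266),(204,297)),("button",(428,329),(128,271)),("handleback",(68,342),(84,37)),("handlefront",(131,340),(92,72)),("tip",(260,335),(107,156)),("jar",(538,95),(405,302)),("hous",(307,196),(242,148))]:
    print(n,*tri(T,z1(*a),S,z2(*b)))
print("apron z.02 top",[onz(T,*z1(*p),.02) for p in((464,141),(464,266))])
print("sleeve roof .054",[onz(T,*z1(*p),.054) for p in((237,134),(235,263),(341,138),(339,262))])
print("rod .033",[onz(T,*z1(*p),.033) for p in((68,328),(69,356),(132,326),(132,354))], onz(T,*z1(260,335),.025))
print("mat",[onz(T,*z1(*p),.003) for p in((29,292),(31,386),(272,282),(275,375))])
E
```

```text
sense 0.3
capA [ 0.5596 -0.2311  0.0603] 0.006623287080838321
capB [ 0.5895 -0.3437  0.0595] 0.004161701484230301
capC [ 0.4744 -0.37    0.0632] 0.0017246386646711694
capD [ 0.425  -0.2262  0.0585] 0.0007422808946715844
apR [ 0.6228 -0.1475  0.0217] 0.004957533113112491
apL [ 0.4813 -0.1432  0.0292] 0.0022467668185022606
button [ 0.4097 -0.101   0.0366] 0.0003777701505297223
handleback [0.4034 0.299  0.0291] 3.77272427733684e-05
handlefront [0.4054 0.2292 0.0287] 0.0019875109707920184
tip [0.4079 0.0866 0.0211] 0.00038717925180650347
jar [ 0.6631 -0.2267  0.0857] 0.0033449866349441414
hous [0.5567 0.03   0.0635] 0.0007381717539236805
apron z.02 top [array([ 0.6257, -0.1478,  0.02  ]), array([ 0.4813, -0.1438,  0.02  ])]
sleeve roof .054 [array([0.6308, 0.1087, 0.054 ]), array([0.4853, 0.1105, 0.054 ]), array([ 0.6241, -0.0079,  0.054 ]), array([ 0.4843, -0.0041,  0.054 ])]
rod .033 [array([0.4187, 0.2983, 0.033 ]), array([0.3877, 0.2964, 0.033 ]), array([0.4196, 0.2274, 0.033 ]), array([0.3886, 0.2269, 0.033 ])] [0.4075 0.0862 0.025 ]
mat [array([0.4626, 0.3518, 0.003 ]), array([0.3564, 0.3463, 0.003 ]), array([0.4689, 0.0748, 0.003 ]), array([0.3636, 0.0717, 0.003 ])]
```

```bash
cat >> h.py <<'E'
def edge(C,a,b,w=4,trim=.1):
    "subpixel line near a-b: strongest gradient across it; returns two points of the fitted line at the ends"
    g=cv2.cvtColor(C[0],cv2.COLOR_RGB2GRAY).astype(np.float32); g=cv2.GaussianBlur(g,(0,0),.8)
    a,b=np.array(a,float),np.array(b,float); L=np.linalg.norm(b-a); d=(b-a)/L; n=np.array([-d[1],d[0]])
    s=np.linspace(trim,1-trim,max(int(L*1.5),8))[:,None]*L; k=np.arange(-w,w+.01,.25)
    P=a+s[:,:,None].repeat(1,1).reshape(-1,1,1)*d+k[None,:,None]*n
    prof=cv2.remap(g,P[...,0].astype(np.float32),P[...,1].astype(np.float32),cv2.INTER_CUBIC)
    G=np.abs(np.gradient(prof,axis=1)).mean(0) ; k0=k[G.argmax()]
    Gi=np.abs(np.gradient(prof,axis=1))*(np.abs(k-k0)<1.6); o=(Gi**2*k).sum(1)/(Gi**2).sum(1)
    q=np.polyfit(s[:,0],o,1); r=o-np.polyval(q,s[:,0]); m=np.abs(r)<=2*np.std(r)+1e-6; q=np.polyfit(s[m,0],o[m],1)
    return a+np.polyval(q,0)*n, b+np.polyval(q,L)*n
E
python3 - <<'E'
from h import *
np.set_printoptions(precision=4,suppress=True)
T=cam("top")
def e(n,a,b,z,w=3):
    p,q=edge(T,z1(*a),z1(*b),w); P,Q=onz(T,*p,z),onz(T,*q,z); d=P-Q
    print(n,P[:2],Q[:2],"angle",np.degrees(np.arctan2(d[1],d[0])))
e("apron+x",(348,140),(462,140),.02)
e("apron-x",(348,267),(462,267),.02)
e("apron front",(464,145),(464,262),.02)
e("roof+x",(240,134),(335,137),.054)
e("roof-x",(240,263),(335,262),.054)
e("roof back",(236,138),(235,260),.054)
e("shaft+",(138,333),(255,328),.025,2)
e("shaft-",(138,347),(255,342),.025,2)
e("handle+",(70,328),(130,326),.033,2)
e("handle-",(70,356),(130,354),.033,2)
e("handleback",(68,330),(68,354),.033,2)
E
```

```text
apron+x [ 0.6302 -0.0145] [ 0.6281 -0.1456] angle 89.08215672074012
apron-x [ 0.4805 -0.0127] [ 0.4772 -0.1414] angle 88.51416578906361
apron front [ 0.621  -0.1492] [ 0.4858 -0.1457] angle -1.4871410064618593
roof+x [0.6338 0.1052] [ 0.6296 -0.0013] angle 87.75815704680777
roof-x [0.4808 0.105 ] [0.4782 0.0003] angle 88.58800944937296
roof back [0.6263 0.1105] [0.4887 0.1132] angle -1.1534447863332302
shaft+ [0.4114 0.2222] [0.4146 0.0917] angle 91.41923828667078
shaft- [0.3987 0.2221] [0.4021 0.0919] angle 91.4828827477215
handle+ [0.4176 0.296 ] [0.4192 0.2296] angle 91.33214514782595
handle- [0.3886 0.2954] [0.3902 0.2291] angle 91.38177994618567
handleback [0.4164 0.2979] [0.3899 0.2973] angle 1.4128024137572888
```

{"method": "apply_moves", "body": {"plan": "94 0 0 0 7;94 0 0 0 7;94 0 0 0 7;94 0 0 0 7;94 0 0 0 7;94 0 0 0 7;94 0 0 0 7;94 0 0 0 7"}}

```text
time: 1.02
ee_pos: [0.2351, 0.4972, 0.2054]
tool_rot: [0.0, 0.654, 0.757, -0.0]
ft_force: [1.0, -0.1, -0.0]
width: 0.999
```

{"method": "apply_moves", "body": {"plan": "94 0 0 0 7;94 -20 14 0 0;94 -20 14 0 0;94 -20 14 0 0;94 -20 14 0 0;94 -20 14 0 0;94 -20 14 0 0;94 -20 14 0 0"}}

```text
time: 1.68
ee_pos: [0.3378, 0.3592, 0.2056]
tool_rot: [0.0, 0.697, 0.718, 0.0]
ft_force: [0.2, -0.4, 0.6]
width: 0.999
```

{"method": "apply_moves", "body": {"plan": "94 -14 9 15 0;94 -14 9 15 0;94 -14 9 15 0;94 -14 9 15 0;94 -14 9 15 0;94 -14 9 15 0;94 -14 9 15 0;94 0 0 0 0"}}

```text
time: 2.35
ee_pos: [0.4024, 0.2611, 0.0971]
tool_rot: [-0.0, 0.698, 0.716, -0.003]
ft_force: [-0.4, 0.3, -0.3]
width: 0.998
```

```bash
cat >> h.py <<'E'
from scipy.spatial.transform import Rotation as Ro
def go(x,y,z,yaw):
    "print shift in tool axes (after the turn) and turn to bring TCP to x,y,z with tool y axis at world angle yaw (deg, mod 180)"
    s=sense(); q=s["tool_rot"]; R=Ro.from_quat([q[1],q[2],q[3],q[0]]).as_matrix()
    cur=np.degrees(np.arctan2(R[1,1],R[0,1])); turn=-((yaw-cur+90)%180-90); a=np.radians(cur-turn)
    d=np.array([x,y,z])-s["ee_pos"]; ty=np.array([np.cos(a),np.sin(a)]); tx=np.array([-ty[1],ty[0]])
    print("at",np.round(s["ee_pos"]*1000,1),"yaw %.2f"%cur,"tilt z",np.round(R[:,2],3),"| turn %.2f"%turn,"x %.1f y %.1f z %.1f"%(1000*d[:2]@tx,1000*d[:2]@ty,-1000*d[2]),"F",np.round(s["ft_force"],1),"w %.1f"%(94*s["width"]),"t %.1f"%s["time"])
E
python3 -c "
from h import *
go(.404,.2627,.006,1.4)"
```

```text
at [402.4 261.1  97.1] yaw 1.52 tilt z [-0.005 -0.004 -1.   ] | turn 0.12 x 1.6 y 1.7 z 91.1 F [-0.4  0.3 -0.3] w 93.8 t 2.4
```

{"method": "apply_moves", "body": {"plan": "94 1 1 11 0;94 1 1 11 0;94 0 0 11 0;94 0 0 11 0;94 0 0 11 0;94 0 0 11 0;94 0 0 11 0;94 0 0 6 0"}}

```text
time: 3.02
ee_pos: [0.404, 0.2658, 0.0155]
tool_rot: [-0.0, 0.697, 0.718, -0.001]
ft_force: [-0.3, -0.3, -1.1]
width: 0.997
```

{"method": "apply_moves", "body": {"plan": "94 0 0 4 0;94 0 0 3 0;60 0 0 0 0;40 0 0 0 0;24 0 0 0 0;24 0 0 0 0;24 0 0 0 0;24 0 0 0 0"}}

```text
time: 3.68
ee_pos: [0.4053, 0.2662, 0.0109]
tool_rot: [0.0, 0.697, 0.717, 0.0]
ft_force: [-0.2, 1.0, -0.4]
width: 0.612
```

{"method": "apply_moves", "body": {"plan": "24 0 0 0 0;24 0 0 0 0;24 0 0 0 0;24 0 0 0 0;24 0 0 0 0;24 0 0 0 0;24 0 0 0 0;24 0 0 0 0"}}

```text
time: 4.35
ee_pos: [0.4048, 0.2661, 0.0105]
tool_rot: [-0.0, 0.697, 0.717, -0.0]
ft_force: [-2.0, 0.5, 1.6]
width: 0.316
```

```bash
python3 -c "
from h import *
go(.404,.2627,.006,1.4)"
```

```text
at [404.8 266.1  10.5] yaw 1.69 tilt z [-0.001  0.    -1.   ] | turn 0.29 x -3.4 y -0.8 z 4.5 F [-2.   0.5  1.6] w 29.7 t 4.3
```

{"method": "apply_moves", "body": {"plan": "44 0 0 0 0;44 0 0 0 0;44 0 0 0 0;44 -2 0 2 0;44 0 0 2 0;24 0 0 1 0;24 0 0 0 0;24 0 0 0 0"}}

```text
time: 5.02
ee_pos: [0.405, 0.264, 0.0052]
tool_rot: [-0.0, 0.697, 0.717, -0.0]
ft_force: [0.0, -0.0, -2.3]
width: 0.317
```

{"method": "apply_moves", "body": {"plan": "24 0 0 0 0;24 0 0 0 0;24 0 0 0 0;24 0 0 0 0;24 0 0 0 0;24 0 0 0 0;24 0 0 0 0;24 0 0 0 0"}}

```text
time: 5.68
ee_pos: [0.4051, 0.2641, 0.0055]
tool_rot: [-0.0, 0.697, 0.717, 0.0]
ft_force: [0.2, -0.3, -1.7]
width: 0.317
```

{"method": "apply_moves", "body": {"plan": "24 0 0 -2 0;24 0 0 -5 0;24 0 0 -8 0;24 0 0 -10 0;24 0 0 -10 0;24 0 0 -10 0;24 0 0 -5 0;24 0 0 0 0"}}

```text
time: 6.35
ee_pos: [0.4065, 0.2648, 0.0579]
tool_rot: [0.001, 0.697, 0.717, 0.002]
ft_force: [0.4, -0.6, -0.3]
width: 0.315
```

Run:
```python
from h import *
go(.5578,.1115+.195,.024,-1.3)
T=cam("top");S=cam("side")
a=T[0][150:310,150:350];b=S[0][90:250,220:370]
a=cv2.resize(a,None,fx=2.2,fy=2.2,interpolation=2);b=cv2.resize(b,None,fx=2.2,fy=2.2,interpolation=2)
im=np.clip(255*(np.hstack([a,b])/255.)**.6,0,255).astype(np.uint8); save("lift.png",im)
```

```text
at [406.5 264.8  57.9] yaw 1.69 tilt z [ 0.004  0.002 -1.   ] | turn 2.99 x 45.1 y 150.3 z 33.9 F [ 0.4 -0.6 -0.3] w 29.6 t 6.3
```

View pics/lift.png

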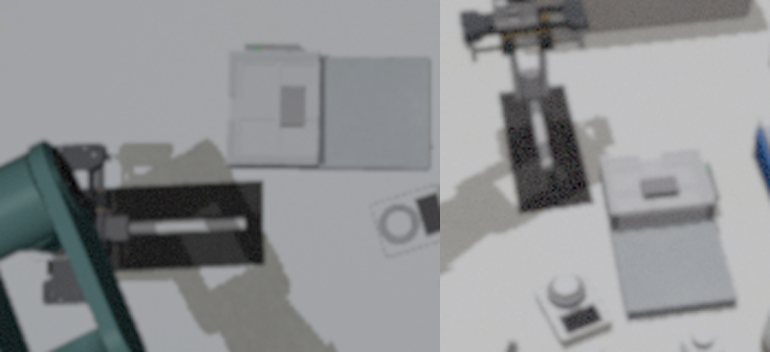

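View 5: the rod is held level, with its handle between the fingers at left-panel (115,227) and its tip at (245,224). I'll move it behind the dock next.

{"method": "apply_moves", "body": {"plan": "24 10 0 0 1.5;24 20 0 0 1.5;24 21 0 0 0;24 0 10 0 0;24 0 20 0 0;24 0 20 0 0;24 0 20 0 0;24 0 20 0 0"}}

```text
time: 7.12
ee_pos: [0.4958, 0.3123, 0.0544]
tool_rot: [-0.0, 0.715, 0.699, -0.001]
ft_force: [0.4, 0.3, -1.1]
width: 0.316
```

{"method": "apply_moves", "body": {"plan": "24 0 20 0 0;24 0 20 5 0;24 0 15 5 0;24 0 10 5 0;24 0 0 5 0;24 0 0 5 0;24 0 0 5 0;24 0 0 0 0"}}

```text
time: 7.78
ee_pos: [0.5582, 0.3112, 0.0237]
tool_rot: [-0.001, 0.715, 0.699, -0.002]
ft_force: [0.6, -0.4, -1.6]
width: 0.317
```

Run:
```python
from h import *
go(.5624,.3125,.0225,-1.3)
T=cam("top");S=cam("side")
a=T[0][150:270,150:350];b=S[0][70:190,240:400]
a=cv2.resize(a,None,fx=2.2,fy=2.2,interpolation=2);b=cv2.resize(b,None,fx=2.2,fy=2.2,interpolation=2)
im=np.clip(255*(np.hstack([a,b])/255.)**.6,0,255).astype(np.uint8); save("behind.png",im)
for y in (.1365,): print(proj(T,(.558,y,.035)),proj(S,(.558,y,.035)),proj(T,(.5578,.1115,.035)))
```

```text
at [558.2 311.2  23.7] yaw -1.28 tilt z [-0.003 -0.001 -1.   ] | turn 0.02 x 1.4 y 4.1 z 1.2 F [ 0.6 -0.4 -1.6] w 29.8 t 7.8
[245.42358633 200.23198841] [313.2011963  158.00227216] [254.29822691 200.14103824]
```

View pics/behind.png

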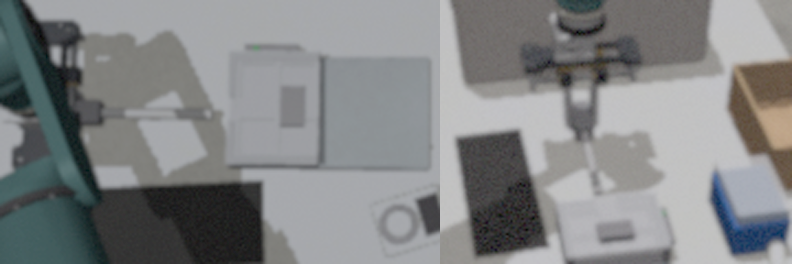

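View 6: the tip is at left-panel (218,115), about 5 mm toward −x from the hole line, as the numbers predicted. I'll correct that and go in gently.

{"method": "apply_moves", "body": {"plan": "24 0 4 1 0;24 0 0 0 0;24 -3 0 0 0;24 -4 0 0 0;24 -4 0 0 0;24 -4 0 0 0;24 -3 0 0 0;24 0 0 0 0"}}

```text
time: 8.55
ee_pos: [0.5638, 0.2926, 0.0245]
tool_rot: [0.0, 0.715, 0.699, -0.0]
ft_force: [0.2, 0.2, -1.6]
width: 0.317
```

Run:
```python
from h import *
go(.5624-.0005,.2936,.0225,-1.3)
T=cam("top");S=cam("side")
a=T[0][180:220,190:270];b=S[0][120:180,280:360]
a=cv2.resize(a,(480,240),interpolation=2);b=cv2.resize(b,(320,240),interpolation=2)
im=np.clip(255*(np.hstack([a,b])/255.)**.6,0,255).astype(np.uint8); save("in1.png",im)
```

```text
at [563.8 292.6  24.5] yaw -1.36 tilt z [-0. -0. -1.] | turn -0.06 x 1.0 y -1.9 z 2.0 F [ 0.2  0.2 -1.6] w 29.8 t 8.6
```

View pics/in1.png

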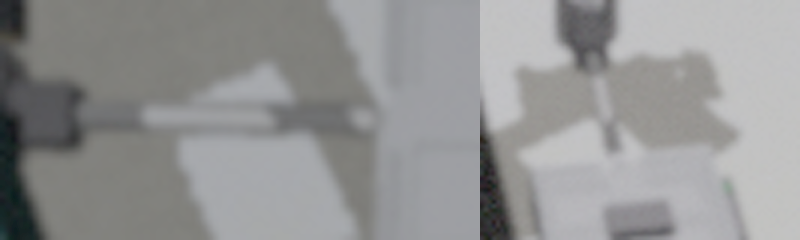

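View 7: the tip is at pixel (252.5,199.7) and the hole is predicted at (254.3,200.1), so it's lined up. Advancing slowly.

{"method": "apply_moves", "body": {"plan": "24 -1 -1 1 0;24 -2 0 0 0;24 -2 0 0 0;24 -2 0 0 0;24 -2 0 0 0;24 -1 0 0 0;24 -1 0 0 0;24 -1 0 0 0"}}

```text
time: 9.32
ee_pos: [0.5626, 0.2814, 0.0236]
tool_rot: [-0.0, 0.715, 0.699, 0.0]
ft_force: [0.5, 0.9, -1.7]
width: 0.316
```

{"method": "apply_moves", "body": {"plan": "24 -1 0 0 0;24 -1 0 0 0;24 -1 0 0 0;24 -1 0 0 0;24 -1 0 0 0;24 -1 0 0 0;24 -1 0 0 0;24 -1 0 0 0"}}

```text
time: 9.98
ee_pos: [0.5628, 0.2799, 0.0253]
tool_rot: [-0.003, 0.715, 0.699, 0.005]
ft_force: [-1.1, 15.6, 0.8]
width: 0.317
```

{"method": "apply_moves", "body": {"plan": "24 -1 0 0 0;24 -1 0 0 0;24 0 0 0 0;24 0 0 0 0;24 0 0 0 0;24 0 0 0 0;24 0 0 0 0;24 0 0 0 0"}}

```text
time: 10.65
ee_pos: [0.5628, 0.2782, 0.0254]
tool_rot: [-0.003, 0.715, 0.7, 0.006]
ft_force: [-0.9, 13.4, 0.2]
width: 0.315
```

Run:
```python
from h import *
go(.5624-.0005,.2936,.0225,-1.3)
T=cam("top");S=cam("side")
a=T[0][180:220,190:270];b=S[0][120:180,280:360]
a=cv2.resize(a,(480,240),interpolation=2);b=cv2.resize(b,(320,240),interpolation=2)
im=np.clip(255*(np.hstack([a,b])/255.)**.6,0,255).astype(np.uint8); save("in2.png",im)
```

```text
at [562.8 278.2  25.4] yaw -1.22 tilt z [ 0.003  0.012 -1.   ] | turn 0.08 x 15.3 y -1.2 z 2.9 F [-0.9 13.4  0.2] w 29.6 t 10.7
```

View pics/in2.png

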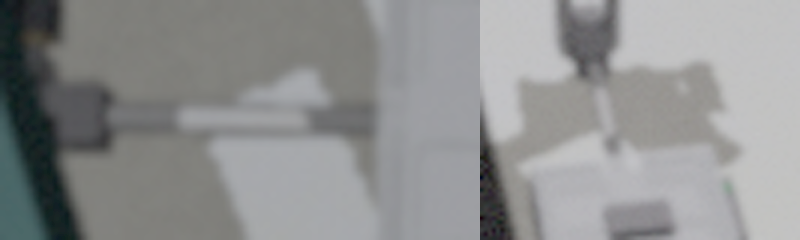

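View 8: the tip is now inside the dock, with about 13–15 N of resistance, which matches the jam force. I'll keep pushing slowly.

{"method": "apply_moves", "body": {"plan": "24 -1 0 0 0;24 -1.5 0 0 0;24 -1.5 0 0 0;24 -1.5 0 0 0;24 -1.5 0 0 0;24 -1.5 0 0 0;24 -1.5 0 0 0;24 -1.5 0 0 0"}}

```text
time: 11.42
ee_pos: [0.5627, 0.267, 0.0255]
tool_rot: [-0.003, 0.715, 0.7, 0.006]
ft_force: [-0.8, 16.1, 0.7]
width: 0.32
```

{"method": "apply_moves", "body": {"plan": "24 -1.5 0 0 0;24 -1.5 0 0 0;24 -1.5 0 0 0;24 -1.5 0 0 0;24 -1.5 0 0 0;24 -1.5 0 0 0;24 -1.5 0 0 0;24 -1.5 0 0 0"}}

```text
time: 12.08
ee_pos: [0.5624, 0.2549, 0.0254]
tool_rot: [-0.003, 0.715, 0.7, 0.006]
ft_force: [0.9, 15.4, 0.1]
width: 0.316
```

Run:
```python
from h import *
go(.5624-.0005,.2936,.0225,-1.3)
T=cam("top");S=cam("side")
a=T[0][160:240,190:350];b=S[0][120:240,280:360]
a=cv2.resize(a,(480,240),interpolation=2);b=cv2.resize(b,(160,240),interpolation=2)
im=np.clip(255*(np.hstack([a,b])/255.)**.6,0,255).astype(np.uint8); save("in3.png",im)
```

```text
at [562.4 254.9  25.4] yaw -1.21 tilt z [ 0.004  0.013 -1.   ] | turn 0.09 x 38.7 y -1.4 z 2.9 F [ 0.9 15.4  0.1] w 29.7 t 12.1
```

View pics/in3.png

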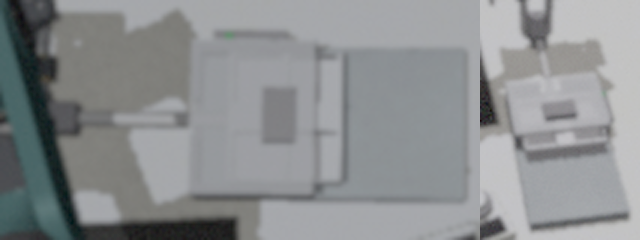

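View 9: the carrier is coming out, its front edge about 25 mm beyond the sleeve. Continuing.

{"method": "apply_moves", "body": {"plan": "24 -1.5 0 0 0;24 -1.5 0 0 0;24 -1.5 0 0 0;24 -1.5 0 0 0;24 -1.5 0 0 0;24 -1.5 0 0 0;24 -1.5 0 0 0;24 -1.5 0 0 0"}}

```text
time: 12.85
ee_pos: [0.5622, 0.2429, 0.0254]
tool_rot: [-0.003, 0.715, 0.7, 0.006]
ft_force: [-0.2, 14.2, -0.4]
width: 0.319
```

{"method": "apply_moves", "body": {"plan": "24 -1.5 0 0 0;24 -1.5 0 0 0;24 -1.5 0 0 0;24 -1.5 0 0 0;24 -1.5 0 0 0;24 -1.5 0 0 0;24 -1.5 0 0 0;24 -1.5 0 0 0"}}

```text
time: 13.52
ee_pos: [0.562, 0.2308, 0.0254]
tool_rot: [-0.003, 0.715, 0.7, 0.006]
ft_force: [-0.5, 14.7, 0.5]
width: 0.319
```

{"method": "apply_moves", "body": {"plan": "24 -1.5 0 0 0;24 -1.5 0 0 0;24 -1.5 0 0 0;24 -1.5 0 0 0;24 -1.5 0 0 0;24 -1.5 0 0 0;24 -1.5 0 0 0;24 -1.5 0 0 0"}}

```text
time: 14.18
ee_pos: [0.5617, 0.2188, 0.0254]
tool_rot: [-0.003, 0.715, 0.7, 0.006]
ft_force: [-0.0, 14.5, -0.3]
width: 0.319
```

{"method": "apply_moves", "body": {"plan": "24 -1.5 0 0 0;24 -1.5 0 0 0;24 -1.5 0 0 0;24 -1.5 0 0 0;24 -1.5 0 0 0;24 -1.5 0 0 0;24 -1.5 0 0 0;24 -1.5 0 0 0"}}

```text
time: 14.85
ee_pos: [0.5615, 0.2067, 0.0253]
tool_rot: [-0.003, 0.715, 0.7, 0.006]
ft_force: [-0.1, 14.7, 0.4]
width: 0.318
```

{"method": "apply_moves", "body": {"plan": "24 -1.5 0 0 0;24 -1.5 0 0 0;24 -1.5 0 0 0;24 -1.5 0 0 0;24 -1.5 0 0 0;24 -1.5 0 0 0;24 -1.5 0 0 0;24 -1.5 0 0 0"}}

```text
time: 15.52
ee_pos: [0.5612, 0.1939, 0.0252]
tool_rot: [-0.003, 0.714, 0.7, 0.005]
ft_force: [-0.7, 5.3, -0.7]
width: 0.315
```

```bash
python3 -c "
from h import *
go(.5578,.165,.0235,-1.3)"
```

```text
at [561.2 193.9  25.2] yaw -1.20 tilt z [ 0.003  0.01  -1.   ] | turn 0.10 x -29.0 y -2.7 z 1.7 F [-0.7  5.3 -0.7] w 29.6 t 15.5
```

{"method": "apply_moves", "body": {"plan": "24 -1.5 0 0 0;24 -1.5 0 0 0;24 -1.5 0 0 0;24 -1.5 0 0 0;24 -1.5 0 0 0;24 -1.5 0 0 0;24 -1.5 0 0 0;24 -1.5 0 0 0"}}

```text
time: 16.18
ee_pos: [0.5601, 0.1758, 0.0235]
tool_rot: [-0.0, 0.715, 0.699, 0.0]
ft_force: [0.2, 2.6, -2.1]
width: 0.315
```

{"method": "apply_moves", "body": {"plan": "24 -1.5 0 0 0;24 -1.5 0 0 0;24 -1.5 0 0 0;24 -1.5 0 0 0;24 -1.5 0 0 0;24 -1.5 0 0 0;24 -1.5 0 0 0;24 -1.5 0 0 0"}}

```text
time: 16.85
ee_pos: [0.5598, 0.1639, 0.0235]
tool_rot: [-0.0, 0.715, 0.699, 0.0]
ft_force: [-0.2, 4.1, -0.6]
width: 0.316
```

{"method": "apply_moves", "body": {"plan": "24 -1 0 0 0;24 -1 0 0 0;24 -1 0 0 0;24 -1 0 0 0;24 0 0 0 0;24 0 0 0 0;24 0 0 0 0;24 0 0 0 0"}}

```text
time: 17.52
ee_pos: [0.5597, 0.1598, 0.0234]
tool_rot: [0.0, 0.715, 0.699, -0.0]
ft_force: [0.6, 1.9, -0.3]
width: 0.321
```

Run:
```python
from h import *
go(.5578,.165,.0235,-1.3)
T=cam("top");S=cam("side")
a=T[0][150:260,190:450];b=S[0][130:240,280:370]
a=cv2.resize(a,None,fx=2.2,fy=2.2,interpolation=2);b=cv2.resize(b,None,fx=2.2,fy=2.2,interpolation=2)
im=np.clip(255*(np.hstack([a,b])/255.)**.6,0,255).astype(np.uint8); save("out.png",im)
```

```text
at [559.7 159.8  23.4] yaw -1.31 tilt z [-0. -0. -1.] | turn -0.01 x 5.2 y -2.0 z -0.1 F [ 0.6  1.9 -0.3] w 30.2 t 17.5
```

View pics/out.png

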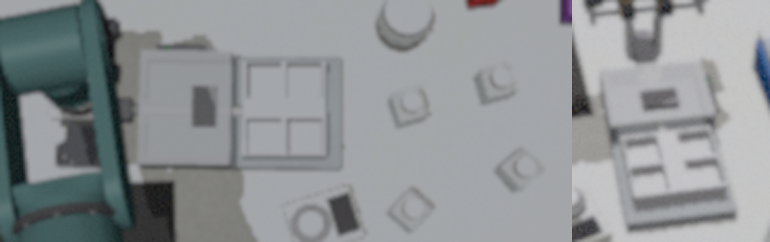

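View 10: the carrier stands on the apron, clear of the sleeve, with a gap at left-panel col 235 and its front about 18 mm short of the apron's edge. Withdrawing the rod and taking it back to the mat.

{"method": "apply_moves", "body": {"plan": "24 5 0 0 0;24 10 0 0 0;24 15 0 0 0;24 20 0 0 0;24 25 0 0 0;24 25 0 0 0;24 25 0 0 0;24 20 0 0 0"}}

```text
time: 18.28
ee_pos: [0.5625, 0.3081, 0.0234]
tool_rot: [-0.0, 0.715, 0.7, 0.0]
ft_force: [-0.2, 0.0, -1.6]
width: 0.316
```

{"method": "apply_moves", "body": {"plan": "24 7 0 0 0;24 0 0 -10 0;24 0 0 -15 0;24 0 0 -10 0;24 0 -20 0 0;24 0 -20 0 0;24 0 -20 0 0;24 0 -20 0 0"}}

```text
time: 18.95
ee_pos: [0.483, 0.3128, 0.0596]
tool_rot: [0.0, 0.716, 0.698, 0.001]
ft_force: [-0.8, 0.4, -0.9]
width: 0.317
```

{"method": "apply_moves", "body": {"plan": "24 0 -20 0 -1.5;24 0 -20 0 -1.5;24 0 -20 0 0;24 0 -12 0 0;24 -15 0 0 0;24 -15 0 0 0;24 -10 0 0 0;24 0 0 0 0"}}

```text
time: 19.62
ee_pos: [0.4129, 0.2715, 0.0591]
tool_rot: [0.001, 0.698, 0.717, 0.0]
ft_force: [1.0, 0.2, -1.4]
width: 0.316
```

```bash
python3 -c "
from h import *
go(.4055,.264,.0058,1.5)"
```

```text
at [412.9 271.5  59.1] yaw 1.54 tilt z [ 0.001 -0.001 -1.   ] | turn 0.04 x -7.3 y -7.6 z 53.3 F [ 1.   0.2 -1.4] w 29.7 t 19.6
```

{"method": "apply_moves", "body": {"plan": "24 -7 -7 5 0;24 0 0 10 0;24 0 0 10 0;24 0 0 10 0;24 0 0 8 0;24 0 0 4 0;24 0 0 2 0;24 0 0 2 0"}}

```text
time: 20.28
ee_pos: [0.4056, 0.2662, 0.007]
tool_rot: [-0.0, 0.697, 0.718, -0.0]
ft_force: [-0.6, -1.0, -0.9]
width: 0.318
```

{"method": "apply_moves", "body": {"plan": "24 0 0 1 0;24 0 0 0.5 0;24 0 0 0 0;34 0 0 0 0;40 0 0 0 0;60 0 0 0 0;60 0 0 0 0;60 0 0 0 0"}}

```text
time: 20.95
ee_pos: [0.4059, 0.2662, 0.0063]
tool_rot: [0.0, 0.697, 0.717, 0.0]
ft_force: [-0.3, -0.6, -0.3]
width: 0.603
```

{"method": "apply_moves", "body": {"plan": "60 0 0 -4 0;60 0 0 -10 0;80 0 0 -20 0;80 0 0 -25 0;80 0 0 -30 0;80 0 0 -30 0;80 0 0 -20 0;80 0 0 0 0"}}

```text
time: 21.62
ee_pos: [0.4087, 0.2677, 0.1519]
tool_rot: [0.002, 0.697, 0.717, 0.006]
ft_force: [0.8, -0.1, 1.2]
width: 0.854
```

Run:
```python
from h import *
go(.4055,.264,.0058,1.5)
T=cam("top");S=cam("side")
g=lambda im:np.clip(255*(im/255.)**.6,0,255).astype(np.uint8)
save("rodback.png",g(T[0]),(150,130,450,320),2.6)
```

```text
at [408.7 267.7 151.9] yaw 1.69 tilt z [ 0.011  0.006 -1.   ] | turn 0.19 x -3.6 y -3.3 z 146.1 F [ 0.8 -0.1  1.2] w 80.3 t 21.6
```

View pics/rodback.png

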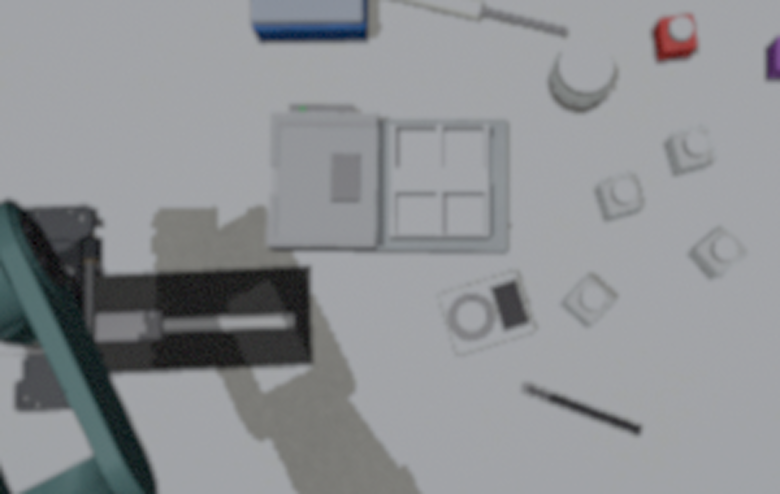

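View 11: the rod is back on the mat, handle at (97–155,325) with the jaws around it but open and above it, and the carrier is clear. Next I'll take close-ups of the bottles and measure the carrier's edges.

Run:
```python
from h import *
np.set_printoptions(precision=4,suppress=True)
T=cam("top");S=cam("side")
tc=[(376,198),(416,188),(427,227),(377,245)]; sc=[(339,250),(361,287),(318,302),(289,258)]
rows=[]
for C,cs in((T,tc),(S,sc)):
    r=[]
    for u,v in cs:
        t=C[0][v-15:v+15,u-15:u+15].astype(float); t=np.clip((t-t.min())/(np.percentile(t,99)-t.min())*255,0,255).astype(np.uint8)
        t=cv2.resize(t,(200,200),interpolation=2); r.append(t)
    rows.append(np.hstack(r))
save("tiles.png",np.vstack(rows))
Z=lambda x,y:(150+(x+.5)/2.6-.5,130+(y+.5)/2.6-.5)
def e(n,a,b,z,w=2):
    p,q=edge(T,Z(*a),Z(*b),w); P,Q=onz(T,*p,z),onz(T,*q,z); d=P-Q
    print(n,P[:2],Q[:2],"angle",np.degrees(np.arctan2(d[1],d[0])))
zt=.046
e("pk right-front edge of pockets",(489,128),(489,235),zt)
e("pockets back",(396,128),(396,235),zt)
e("pockets +x",(398,128),(488,125),zt)
e("pockets -x",(398,239),(488,235),zt)
e("carrier front",(493,125),(493,240),zt)
e("apron front",(508,125),(508,245),.02)
```

```text
pk right-front edge of pockets [ 0.6122 -0.1219] [ 0.4954 -0.1208] angle -0.5502569060379909
pockets back [ 0.614  -0.0286] [ 0.4972 -0.0256] angle -1.4661174723787067
pockets +x [ 0.6105 -0.0262] [ 0.6104 -0.1237] angle 89.91188925577774
pockets -x [ 0.4968 -0.0244] [ 0.4963 -0.1207] angle 89.64812543575465
carrier front [ 0.6155 -0.1243] [ 0.49   -0.1218] angle -1.1265448026994374
apron front [ 0.6208 -0.1493] [ 0.4874 -0.1458] angle -1.4932751582250379
```

View pics/tiles.png

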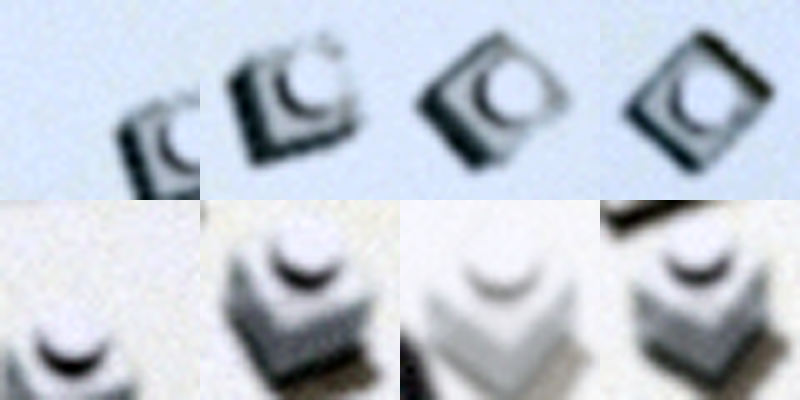

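View 12: bottle A has been knocked to about (389,205) in the top view. B, C and D are where they were. I'll fit their base edges, using the shadow-free left and bottom outlines.

Run:
```python
from h import *
np.set_printoptions(precision=4,suppress=True)
T=cam("top");S=cam("side")
k=200/30
tl=lambda c,x,y:(c[0]-15+(x+.5)/k-.5,c[1]-15+(y+.5)/k-.5)
Z=lambda x,y:(150+(x+.5)/2.6-.5,130+(y+.5)/2.6-.5)
B=(416,188);Cc=(427,227);D=(377,245)
items={"A":(Z(597,181),Z(607,219),Z(643,208),Z(625,190),None,(339,250),(72,128)),
"B":(tl(B,32,80),tl(B,50,165),tl(B,157,130),tl(B,119,78),None,(361,287),(108,245-200)),
"C":(tl(Cc,18,105),tl(Cc,78,168),tl(Cc,168,105),tl(Cc,119,88),None,(318,302),(103,262-200)),
"D":(tl(D,25,108),tl(D,97,172),tl(D,172,95),tl(D,104,101),None,(289,258),(98,240-200))}
def inter(p,q,r,s):
    l=np.cross(np.append(p,1),np.append(q,1));m=np.cross(np.append(r,1),np.append(s,1));x=np.cross(l,m);return x[:2]/x[2]
for n,(a,c,b,cap,_,sc,st) in items.items():
    p,q=edge(T,a,c,2,.15); r,s=edge(T,c,b,2,.15)
    f=lambda u:onz(T,*u,0.)[:2]
    co=f(inter(p,q,r,s)); d1=f(p)-f(q); d2=f(s)-f(r)
    a1=np.degrees(np.arctan2(d1[1],d1[0])); a2=np.degrees(np.arctan2(d2[1],d2[0]))
    th=np.radians(((a1)+(a2+90))/2 if abs(a1-a2-90)<40 else a1); 
    u1=np.array([np.cos(th),np.sin(th)]);u2=np.array([np.sin(th),-np.cos(th)])
    cen=co+.02*(u1+u2)
    print(n,"corner",co,"ang",a1,a2,"centre",cen,"cap.07",onz(T,*cap,.07)[:2],"tri",*tri(T,cap,S,tl(sc,*st)))
```

```text
A corner [ 0.5123 -0.2516] ang 13.189054240706831 -74.63843765449927 centre [ 0.5366 -0.266 ] cap.07 [ 0.5375 -0.2653] tri [ 0.5364 -0.2648  0.0733] 0.0011450089449823275
B corner [ 0.5623 -0.3293] ang 12.44345364458527 -75.6227734989317 centre [ 0.5864 -0.3442] cap.07 [ 0.5878 -0.3458] tri [ 0.5863 -0.3452  0.0724] 0.0019604999846958597
C corner [ 0.4438 -0.3667] ang 38.71220395522792 -53.354033807353545 centre [ 0.4718 -0.3703] cap.07 [ 0.4748 -0.3699] tri [ 0.4739 -0.37    0.0693] 0.0018788624655222874
D corner [ 0.3939 -0.2301] ang 46.976259004071764 -44.89228288750686 centre [ 0.4222 -0.2296] cap.07 [ 0.4231 -0.2255] tri [ 0.4237 -0.2256  0.0695] 0.000982372424141072
```

Run:
```python
from h import *
T=cam("top");S=cam("side")
def t(C,u,v,n,m,h=20):
    t=C[0][v-h:v+h,u-n:u+n].astype(float); lo,hi=np.percentile(t,2),np.percentile(t,99.5)
    return cv2.resize(np.clip((t-lo)/(hi-lo)*255,0,255).astype(np.uint8),(400,400*h//n),interpolation=2)
save("car.png",np.hstack([t(T,325,200,30,0,30),t(S,327,205,35,0,35)]))
```

```text
(no output)
```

View pics/car.png

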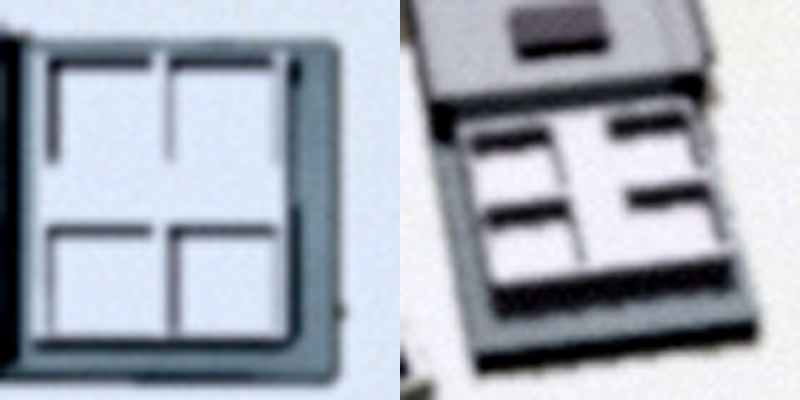

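View 13: the carrier's outline spans left-panel x 37–288 and y 52–340, with the pocket rims clearly visible. I'll fit those edges.

Run:
```python
from h import *
np.set_printoptions(precision=4,suppress=True)
T=cam("top");S=cam("side")
k=400/60; Z=lambda x,y:(295+(x+.5)/k-.5,170+(y+.5)/k-.5)
def e(n,a,b,z=.046,w=1,C=T,Zf=Z):
    p,q=edge(C,Zf(*a),Zf(*b),w,.05); P,Q=onz(C,*p,z),onz(C,*q,z); d=P-Q
    print(n,P[:2],Q[:2],"mid",(P+Q)[:2]/2,"angle",np.degrees(np.arctan2(d[1],d[0])))
e("front",(289,60),(289,330)); e("back",(35,60),(35,330))
e("top+x",(45,51),(285,51)); e("bottom-x",(45,341),(285,341))
e("rim back",(47,60),(47,160)); e("rim back2",(48,228),(48,335)); e("rim mid",(167,60),(167,160)); e("rim mid2",(167,228),(167,335))
e("rim +x",(50,57),(150,57)); e("rim +x b",(170,57),(270,57)); e("rim mid +x",(50,227),(150,227)); e("rim mid+x b",(170,227),(270,227))
k2=400/70; Y=lambda x,y:(292+(x-400+.5)/k2-.5,170+(y+.5)/k2-.5)
e("side front",(497,283),(725,255),.046,1,S,Y); e("side -x",(462,128),(493,280),.046,1,S,Y)
print("corners tri")
for a,b in(((37,340),(460,122)),((288,340),(494,284)),((288,52),(728,256))): print(*tri(T,Z(*a),S,Y(*b)))
```

```text
front [ 0.6132 -0.1234] [ 0.4982 -0.1213] mid [ 0.5557 -0.1223] angle -1.0757078605668613
back [ 0.6152 -0.016 ] [ 0.5002 -0.0146] mid [ 0.5577 -0.0153] angle -0.6603438072738328
top+x [ 0.6194 -0.0222] [ 0.6178 -0.1236] mid [ 0.6186 -0.0729] angle 89.08532247200304
bottom-x [ 0.4969 -0.0206] [ 0.495  -0.1205] mid [ 0.496  -0.0705] angle 88.91193079824176
rim back [ 0.6151 -0.0223] [ 0.5721 -0.0215] mid [ 0.5936 -0.0219] angle -1.0729246672277506
rim back2 [ 0.5431 -0.0235] [ 0.4979 -0.0234] mid [ 0.5205 -0.0235] angle -0.18200452874704479
rim mid [ 0.6141 -0.0727] [ 0.5712 -0.0718] mid [ 0.5927 -0.0723] angle -1.2358175847866428
rim mid2 [ 0.5422 -0.0715] [ 0.4971 -0.0703] mid [ 0.5197 -0.0709] angle -1.5165226208601708
rim +x [ 0.6179 -0.0243] [ 0.6175 -0.0665] mid [ 0.6177 -0.0454] angle 89.53786323880902
rim +x b [ 0.6145 -0.0749] [ 0.613  -0.1171] mid [ 0.6138 -0.096 ] angle 87.94827276124978
rim mid +x [ 0.5449 -0.0233] [ 0.5441 -0.0652] mid [ 0.5445 -0.0442] angle 88.9825275395352
rim mid+x b [ 0.544  -0.0736] [ 0.5432 -0.1154] mid [ 0.5436 -0.0945] angle 88.92175967411629
side front [ 0.4958 -0.1213] [ 0.61   -0.1238] mid [ 0.5529 -0.1226] angle 178.77539797140165
side -x [ 0.497  -0.0161] [ 0.4942 -0.1188] mid [ 0.4956 -0.0674] angle 88.47878694369142
corners tri
[ 0.4952 -0.0174  0.0522] 0.0001089101776919567
[ 0.4941 -0.1217  0.0465] 0.00025973346782382
[ 0.6139 -0.1246  0.0465] 0.005212438579840969
```

View of the numbers: carrier centre is about (0.557, −0.069), yaw −1.1°, rim height 0.046–0.052. I'll take bottle B first.

```bash
python3 -c "
from h import *
go(.587,-.345,.12,13.4)"
```

```text
at [405.1 265.8 144. ] yaw 1.69 tilt z [-0.002 -0.001 -1.   ] | turn -11.71 x -636.4 y 35.3 z 24.0 F [-0.4 -0.1 -0.6] w 80.2 t 22.1
```

{"method": "apply_moves", "body": {"plan": "80 0 0 0 -6;80 -10 1 0 -5.7;80 -25 1.5 0 0;80 -30 2 0 0;80 -30 2 0 0;80 -30 2 0 0;80 -30 2 0 0;80 -30 2 0 0"}}

```text
time: 22.78
ee_pos: [0.4597, 0.0874, 0.1447]
tool_rot: [-0.0, 0.62, 0.785, -0.0]
ft_force: [0.3, -0.3, 0.4]
width: 0.854
```

{"method": "apply_moves", "body": {"plan": "80 -30 2 0 0;80 -30 2 0 0;80 -30 2 0 0;80 -30 2 0 0;80 -30 2 0 0;80 -30 2 0 0;80 -30 2 0 0;80 -30 2 0 0"}}

```text
time: 23.45
ee_pos: [0.5309, -0.1425, 0.1445]
tool_rot: [-0.0, 0.62, 0.785, 0.0]
ft_force: [0.5, 0.6, 0.3]
width: 0.851
```

{"method": "apply_moves", "body": {"plan": "70 -30 2 4 0;70 -30 2 4 0;70 -30 1 4 0;70 -30 1 4 0;70 -30 1 4 0;70 -25 0 0 0;70 -20 0 0 0;70 0 0 0 0"}}

```text
time: 24.12
ee_pos: [0.5824, -0.3329, 0.1233]
tool_rot: [-0.0, 0.621, 0.784, -0.001]
ft_force: [-0.8, -0.7, -0.1]
width: 0.745
```

```bash
python3 -c "
from h import *
go(.587,-.345,.021,13.4)"
```

```text
at [ 582.4 -332.9  123.3] yaw 13.17 tilt z [-0.001 -0.001 -1.   ] | turn -0.23 x -12.8 y 1.7 z 102.3 F [-0.8 -0.7 -0.1] w 70.0 t 24.1
```

{"method": "apply_moves", "body": {"plan": "70 -6 1 8 0;70 -6 1 8 0;70 0 0 8 0;70 0 0 8 0;70 0 0 8 0;70 0 0 6 0;70 0 0 0 0;70 0 0 0 0"}}

```text
time: 24.78
ee_pos: [0.5872, -0.3397, 0.0783]
tool_rot: [-0.001, 0.62, 0.785, 0.0]
ft_force: [-0.1, -0.0, 0.1]
width: 0.747
```

```bash
python3 -c "
from h import *
go(.587,-.345,.021,13.4)"
```

```text
at [ 587.2 -339.7   78.3] yaw 13.42 tilt z [-0.001  0.001 -1.   ] | turn 0.02 x -5.1 y -1.4 z 57.3 F [-0.1 -0.   0.1] w 70.2 t 24.8
```

{"method": "apply_moves", "body": {"plan": "70 -5 -1 0 0;70 0 0 10 0;70 0 0 10 0;70 0 0 10 0;70 0 0 10 0;70 0 0 10 0;70 0 0 7 0;70 0 0 0 0"}}

```text
time: 25.45
ee_pos: [0.5862, -0.3444, 0.0187]
tool_rot: [-0.003, 0.62, 0.785, -0.0]
ft_force: [-0.5, -0.4, -1.6]
width: 0.74
```

```bash
python3 -c "
from h import *
go(.587,-.345,.021,13.4)"
```

```text
at [ 586.2 -344.4   18.7] yaw 13.39 tilt z [-0.004  0.003 -1.   ] | turn -0.01 x -0.8 y 0.6 z -2.3 F [-0.5 -0.4 -1.6] w 69.6 t 25.4
```

{"method": "apply_moves", "body": {"plan": "60 0 0 0 0;54 0 0 0 0;48 0 0 0 0;44 0 0 0 0;40 0 0 0 0;36 0 0 0 0;36 0 0 0 0;36 0 0 0 0"}}

```text
time: 26.12
ee_pos: [0.588, -0.3457, 0.0227]
tool_rot: [0.001, 0.62, 0.785, 0.0]
ft_force: [-0.6, -0.1, 2.1]
width: 0.423
```

{"method": "apply_moves", "body": {"plan": "36 0 0 0 0;36 0 0 0 0;36 0 0 0 0;36 0 0 0 0;36 0 0 -5 0;36 0 0 -10 0;36 0 0 -10 0;36 0 0 -10 0"}}

```text
time: 26.78
ee_pos: [0.5875, -0.3453, 0.0574]
tool_rot: [-0.0, 0.62, 0.785, 0.0]
ft_force: [-0.0, -0.3, -1.6]
width: 0.424
```

{"method": "apply_moves", "body": {"plan": "36 0 0 -15 0;36 0 0 -20 0;36 0 0 -20 0;36 0 0 -10 0;36 0 0 0 7;36 0 0 0 7.1;36 0 0 0 0.4;36 0 0 0 0"}}

```text
time: 27.45
ee_pos: [0.5876, -0.3454, 0.122]
tool_rot: [-0.0, 0.713, 0.701, 0.0]
ft_force: [-0.1, -0.4, -0.6]
width: 0.426
```

```bash
python3 -c "
from h import *
go(.5933,-.0444,.12,-1.1)"
```

```text
at [ 587.6 -345.4  122. ] yaw -0.95 tilt z [-0.  0. -1.] | turn 0.15 x 301.0 y -0.1 z 2.0 F [-0.1 -0.4 -0.6] w 40.0 t 27.4
```

{"method": "apply_moves", "body": {"plan": "36 10 0 0 0.1;36 25 0 0 0;36 28 0 0 0;36 28 0 0 0;36 28 0 0 0;36 28 0 0 0;36 28 0 0 0;36 28 0 0 0"}}

```text
time: 28.12
ee_pos: [0.5914, -0.1403, 0.1218]
tool_rot: [-0.0, 0.714, 0.7, 0.0]
ft_force: [-0.2, -0.3, -1.0]
width: 0.422
```

{"method": "apply_moves", "body": {"plan": "36 28 0 0 0;36 28 0 0 0;36 20 0 5 0;36 12 0 5 0;36 6 0 5 0;36 3 0 5 0;36 0 0 0 0;36 0 0 0 0"}}

```text
time: 28.78
ee_pos: [0.5936, -0.0464, 0.1011]
tool_rot: [-0.0, 0.715, 0.699, -0.001]
ft_force: [0.3, 0.1, -1.2]
width: 0.426
```

```bash
python3 -c "
from h import *
go(.5933,-.0444,.0507,-1.1)"
```

```text
at [593.6 -46.4 101.1] yaw -1.25 tilt z [-0.002 -0.    -1.   ] | turn -0.15 x 2.0 y -0.3 z 50.4 F [ 0.3  0.1 -1.2] w 40.0 t 28.8
```

{"method": "apply_moves", "body": {"plan": "36 2 0 6 0;36 0 0 6 0;36 0 0 6 0;36 0 0 4 0;36 0 0 2 0;36 0 0 0 0;36 0 0 0 0;36 0 0 0 0"}}

```text
time: 29.45
ee_pos: [0.5943, -0.0436, 0.0783]
tool_rot: [0.0, 0.715, 0.7, 0.0]
ft_force: [-0.9, -0.3, -1.7]
width: 0.423
```

```bash
python3 -c "
from h import *
go(.5933,-.0444,.0507,-1.1)"
```

```text
at [594.3 -43.6  78.3] yaw -1.21 tilt z [ 0.001 -0.    -1.   ] | turn -0.11 x -0.9 y -1.0 z 27.6 F [-0.9 -0.3 -1.7] w 39.8 t 29.4
```

{"method": "apply_moves", "body": {"plan": "36 -1 -0.8 2 0;36 0 0 2 0;36 0 0 2 0;36 0 0 2 0;36 0 0 2 0;36 0 0 2 0;36 0 0 2 0;36 0 0 0 0"}}

```text
time: 30.12
ee_pos: [0.593, -0.0446, 0.0634]
tool_rot: [-0.0, 0.715, 0.7, -0.0]
ft_force: [0.7, -0.3, -2.1]
width: 0.422
```

Run:
```python
from h import *
go(.5933,-.0444,.0507,-1.1)
T=cam("top");S=cam("side")
def t(C,u,v,n,h):
    t=C[0][v-h:v+h,u-n:u+n].astype(float); lo,hi=np.percentile(t,2),np.percentile(t,99.5)
    return cv2.resize(np.clip((t-lo)/(hi-lo)*255,0,255).astype(np.uint8),(400,400*h//n),interpolation=2)
save("p1.png",np.hstack([t(T,325,200,45,40),t(S,330,195,45,40)]))
```

```text
at [593.  -44.6  63.4] yaw -1.22 tilt z [-0.001 -0.    -1.   ] | turn -0.12 x 0.2 y 0.3 z 12.7 F [ 0.7 -0.3 -2.1] w 39.6 t 30.1
```

View pics/p1.png

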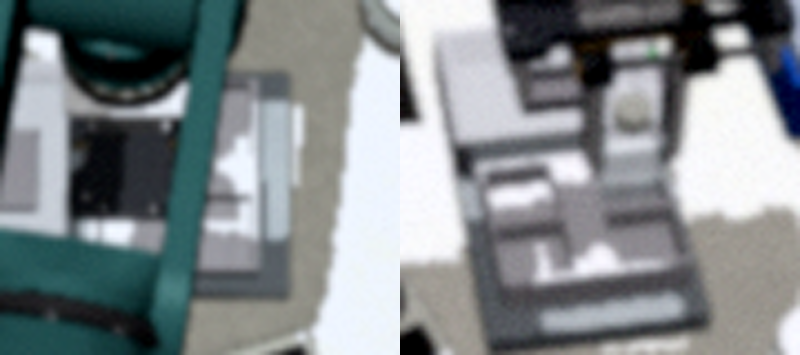

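View 14: the bottle is entering the pocket at right-panel (632,175). It's 5 mm below the rim with no contact force, so I'll lower it the rest of the way.

{"method": "apply_moves", "body": {"plan": "36 0 0 2 0;36 0 0 2 0;36 0 0 2 0;36 0 0 2 0;36 0 0 1 0;36 0 0 1 0;36 0 0 1 0;36 0 0 0 0"}}

```text
time: 30.88
ee_pos: [0.5932, -0.0446, 0.0527]
tool_rot: [-0.0, 0.715, 0.7, -0.0]
ft_force: [0.0, -0.5, -2.3]
width: 0.422
```

{"method": "apply_moves", "body": {"plan": "36 0 0 1 0;36 0 0 1 0;36 0 0 0 0;36 0 0 0 0;36 0 0 0 0;36 0 0 0 0;36 0 0 0 0;36 0 0 0 0"}}

```text
time: 31.55
ee_pos: [0.5933, -0.0445, 0.0509]
tool_rot: [0.0, 0.715, 0.7, 0.0]
ft_force: [0.5, -1.4, -2.7]
width: 0.421
```

{"method": "apply_moves", "body": {"plan": "36 0 0 1 0;36 0 0 1 0;36 0 0 0 0;36 0 0 0 0;36 0 0 0 0;36 0 0 0 0;36 0 0 0 0;36 0 0 0 0"}}

```text
time: 32.22
ee_pos: [0.5933, -0.0446, 0.0506]
tool_rot: [0.0, 0.715, 0.7, 0.0]
ft_force: [-1.9, -0.2, 4.8]
width: 0.425
```

{"method": "apply_moves", "body": {"plan": "42 0 0 0 0;46 0 0 0 0;52 0 0 0 0;56 0 0 0 0;56 0 0 0 0;56 0 0 0 0;56 0 0 -3 0;56 0 0 -6 0"}}

```text
time: 32.88
ee_pos: [0.5925, -0.0443, 0.0572]
tool_rot: [-0.001, 0.715, 0.7, -0.001]
ft_force: [-0.0, -0.3, -0.5]
width: 0.594
```

{"method": "apply_moves", "body": {"plan": "56 0 0 -10 0;56 0 0 -15 0;56 0 0 -20 0;70 0 0 -20 0;70 0 0 0 -5;70 0 0 0 -5;70 0 0 0 -5;70 0 0 0 0"}}

```text
time: 33.55
ee_pos: [0.5937, -0.0446, 0.1245]
tool_rot: [0.001, 0.617, 0.787, 0.001]
ft_force: [-0.0, 0.1, 0.2]
width: 0.743
```

```bash
cat >> h.py <<'E'
def dark(C,u,v):
    "print edge-energy centroid about a pixel, to notice a moved bottle"
    g=cv2.cvtColor(C[0],cv2.COLOR_RGB2GRAY)[v-12:v+13,u-12:u+13].astype(float); e=np.hypot(cv2.Sobel(g,6,1,0),cv2.Sobel(g,6,0,1)); e[e<40]=0
    y,x=np.mgrid[-12:13,-12:13]; print((u,v),"%.1f %.1f"%((e*x).sum()/e.sum()+u,(e*y).sum()/e.sum()+v))
E
python3 -c "
from h import *
go(.537,-.2656,.12,14)
T=cam('top')
for p in ((389,205),(427,227),(377,245)): dark(T,*p)
"
```

```text
at [593.7 -44.6 124.5] yaw 13.86 tilt z [ 0.002 -0.    -1.   ] | turn -0.14 x -200.7 y -108.5 z 4.5 F [-0.   0.1  0.2] w 69.8 t 33.5
(389, 205) 386.9 207.2
(427, 227) 422.6 228.1
(377, 245) 376.5 244.7
```

{"method": "apply_moves", "body": {"plan": "70 -15 -8 0 0;70 -28 -15 0 0;70 -28 -15 0 0;70 -28 -15 0 0;70 -28 -15 0 0;70 -28 -15 0 0;70 -26 -14 0 0;70 -20 -11 0 0"}}

```text
time: 34.27
ee_pos: [0.5355, -0.2678, 0.1235]
tool_rot: [0.0, 0.619, 0.786, -0.0]
ft_force: [-0.2, 0.5, 0.6]
width: 0.747
```

{"method": "apply_moves", "body": {"plan": "70 0 0 10 0;70 0 0 10 0;70 0 0 10 0;70 0 0 8 0;70 0 0 4 0;70 0 0 0 0;70 0 0 0 0;70 0 0 0 0"}}

```text
time: 34.93
ee_pos: [0.5368, -0.265, 0.0815]
tool_rot: [0.0, 0.617, 0.787, 0.0]
ft_force: [-0.4, -0.7, 0.3]
width: 0.745
```

Run:
```python
from h import *
go(.537,-.2656,.0225,14)
S=cam("side"); print(proj(S,(.537,-.2656,.07)),proj(S,(.4733,-.37,.07)),proj(S,(.4228,-.2275,.07)))
T=cam("top"); print(proj(T,(.537,-.2656,.07)),proj(T,(.4733,-.37,.07)),proj(T,(.4228,-.2275,.07)))
def t(C,u,v,n,h):
    t=C[0][v-h:v+h,u-n:u+n].astype(float); lo,hi=np.percentile(t,2),np.percentile(t,99.5)
    return cv2.resize(np.clip((t-lo)/(hi-lo)*255,0,255).astype(np.uint8),(400,400*h//n),interpolation=2)
save("a1.png",np.hstack([t(T,400,215,50,50),t(S,325,250,60,60)]))
```

```text
at [ 536.8 -265.    81.5] yaw 13.83 tilt z [ 0.001 -0.    -1.   ] | turn -0.17 x -0.6 y 0.1 z 59.0 F [-0.4 -0.7  0.3] w 70.0 t 34.9
[334.84840162 254.69326681] [318.15462786 295.67703702] [287.84606439 249.16826852]
[390.18045743 202.9430142 ] [429.50220333 225.32164745] [377.90811531 244.8408087 ]
```

View pics/a1.png

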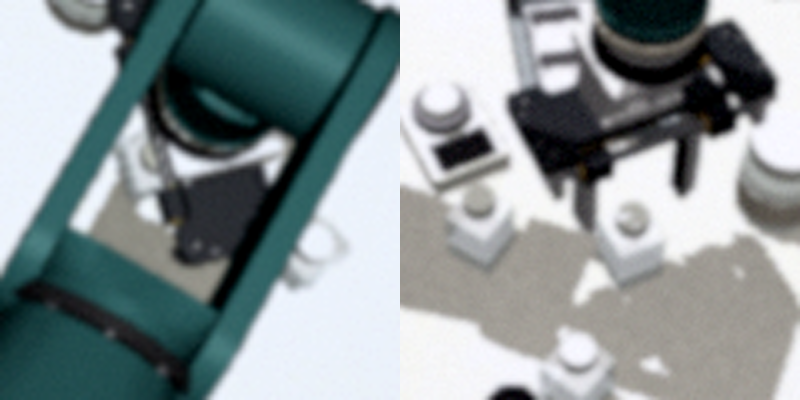

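View 15: bottle A's cap is at side pixel (334.6,254.5), against a predicted (334.8,254.7). C and D are also where measured. Grasping A.

{"method": "apply_moves", "body": {"plan": "70 0 0 8 0;70 0 0 10 0;70 0 0 10 0;70 0 0 10 0;70 0 0 10 0;70 0 0 7 0;70 0 0 4 0;66 0 0 0 0"}}

```text
time: 35.7
ee_pos: [0.5353, -0.2649, 0.0202]
tool_rot: [-0.001, 0.617, 0.787, -0.0]
ft_force: [0.1, 0.3, -0.4]
width: 0.715
```

{"method": "apply_moves", "body": {"plan": "60 0 0 0 0;54 0 0 0 0;48 0 0 0 0;44 0 0 0 0;40 0 0 0 0;36 0 0 0 0;36 0 0 0 0;36 0 0 0 0"}}

```text
time: 36.37
ee_pos: [0.5369, -0.2657, 0.0226]
tool_rot: [0.001, 0.617, 0.787, 0.0]
ft_force: [1.6, 0.2, 1.5]
width: 0.422
```

{"method": "apply_moves", "body": {"plan": "36 0 0 0 0;36 0 0 0 0;36 0 0 0 0;36 0 0 0 0;36 0 0 0 0;36 0 0 -5 0;36 0 0 -10 0;36 0 0 -10 0"}}

```text
time: 37.03
ee_pos: [0.5348, -0.2648, 0.0461]
tool_rot: [-0.002, 0.617, 0.787, -0.0]
ft_force: [-0.4, -2.2, -1.8]
width: 0.425
```

{"method": "apply_moves", "body": {"plan": "36 0 0 -15 0;36 0 0 -20 0;36 0 0 -20 0;36 0 0 -15 0;36 0 0 0 5;36 0 0 0 5;36 0 0 0 5;36 0 0 0 0"}}

```text
time: 37.7
ee_pos: [0.536, -0.2654, 0.1177]
tool_rot: [0.0, 0.715, 0.699, -0.0]
ft_force: [-0.8, 0.3, -0.3]
width: 0.422
```

```bash
python3 -c "
from h import *
go(.5923,-.0954,.09,-1.1)"
```

```text
at [ 536.  -265.4  117.7] yaw -1.30 tilt z [-0. -0. -1.] | turn -0.20 x 171.1 y 53.0 z 27.7 F [-0.8  0.3 -0.3] w 39.7 t 37.7
```

{"method": "apply_moves", "body": {"plan": "36 12 4 0 0;36 25 8 0 0;36 28 9 0 0;36 28 9 0 0;36 28 9 0 0;36 24 7 0 0;36 16 5 0 0;36 9 2 0 0"}}

```text
time: 38.37
ee_pos: [0.5932, -0.0933, 0.117]
tool_rot: [-0.0, 0.713, 0.701, 0.0]
ft_force: [-0.7, 0.8, -0.6]
width: 0.422
```

{"method": "apply_moves", "body": {"plan": "36 0 0 8 0;36 0 0 8 0;36 0 0 8 0;36 0 0 8 0;36 0 0 4 0;36 0 0 2 0;36 0 0 0 0;36 0 0 0 0"}}

```text
time: 39.03
ee_pos: [0.5928, -0.0971, 0.079]
tool_rot: [0.0, 0.715, 0.699, 0.0]
ft_force: [-0.3, -0.2, -0.6]
width: 0.423
```

```bash
python3 -c "
from h import *
go(.5923,-.0954,.0506,-1.1)"
```

```text
at [592.8 -97.1  79. ] yaw -1.25 tilt z [ 0.  0. -1.] | turn -0.15 x 1.7 y -0.6 z 28.4 F [-0.3 -0.2 -0.6] w 39.7 t 39.0
```

{"method": "apply_moves", "body": {"plan": "36 1.6 -0.6 2 0;36 0 0 2 0;36 0 0 2 0;36 0 0 2 0;36 0 0 2 0;36 0 0 2 0;36 0 0 2 0;36 0 0 2 0"}}

```text
time: 39.7
ee_pos: [0.5922, -0.0949, 0.0627]
tool_rot: [-0.0, 0.715, 0.7, 0.0]
ft_force: [0.3, -0.2, -1.1]
width: 0.426
```

{"method": "apply_moves", "body": {"plan": "36 0 0 1 0;36 0 0 1 0;36 0 0 1 0;36 0 0 1 0;36 0 0 0 0;36 0 0 0 0;36 0 0 0 0;36 0 0 0 0"}}

```text
time: 40.37
ee_pos: [0.5923, -0.095, 0.0591]
tool_rot: [0.0, 0.715, 0.7, 0.0]
ft_force: [0.5, 0.2, -1.6]
width: 0.421
```

Inside the pocket with no contact force; down to the floor, then release and rise.

{"method": "apply_moves", "body": {"plan": "36 0 0 1.5 0;36 0 0 1.5 0;36 0 0 1.5 0;36 0 0 1.5 0;36 0 0 1 0;36 0 0 1 0;36 0 0 1 0;36 0 0 1 0"}}

```text
time: 41.03
ee_pos: [0.5922, -0.095, 0.0506]
tool_rot: [0.0, 0.715, 0.7, 0.0]
ft_force: [-4.2, 2.2, 10.2]
width: 0.427
```

{"method": "apply_moves", "body": {"plan": "36 0 0 0 0;36 0 0 0 0;36 0 0 0 0;36 0 0 0 0;36 0 0 0 0;36 0 0 0 0;36 0 0 0 0;36 0 0 0 0"}}

```text
time: 41.7
ee_pos: [0.5922, -0.0949, 0.0506]
tool_rot: [0.0, 0.715, 0.7, 0.0]
ft_force: [-3.3, 1.3, 4.4]
width: 0.424
```

{"method": "apply_moves", "body": {"plan": "42 0 0 0 0;46 0 0 0 0;52 0 0 0 0;56 0 0 0 0;56 0 0 0 0;56 0 0 0 0;56 0 0 -3 0;56 0 0 -6 0"}}

```text
time: 42.37
ee_pos: [0.5916, -0.0948, 0.0572]
tool_rot: [-0.001, 0.715, 0.7, -0.001]
ft_force: [0.3, 0.0, 0.2]
width: 0.593
```

{"method": "apply_moves", "body": {"plan": "56 0 0 -10 0;56 0 0 -15 0;56 0 0 -20 0;70 0 0 -20 -6.5;70 0 0 0 -6.5;70 0 0 0 -6.5;70 0 0 0 -6.5;70 0 0 0 -6.5"}}

```text
time: 43.03
ee_pos: [0.5928, -0.0951, 0.1247]
tool_rot: [0.001, 0.488, 0.873, 0.0]
ft_force: [0.6, 0.1, 0.1]
width: 0.747
```

```bash
python3 -c "
from h import *
go(.4733,-.370,.12,37.7)
"
```

```text
at [592.8 -95.1 124.7] yaw 31.61 tilt z [ 0.002 -0.    -1.   ] | turn -6.09 x -144.5 y -262.7 z 4.7 F [0.6 0.1 0.1] w 70.2 t 43.0
```

{"method": "apply_moves", "body": {"plan": "70 0 0 0 -6.1;70 -10 -18 0 0;70 -15 -27 0 0;70 -15 -27 0 0;70 -15 -27 0 0;70 -15 -27 0 0;70 -15 -27 0 0;70 -15 -27 0 0"}}

```text
time: 43.7
ee_pos: [0.5096, -0.2852, 0.1245]
tool_rot: [0.001, 0.443, 0.896, -0.0]
ft_force: [1.0, 0.0, 0.2]
width: 0.748
```

{"method": "apply_moves", "body": {"plan": "70 -15 -27 0 0;70 -14 -26 0 0;70 -10 -18 0 0;70 -5 -11 8 0;70 0 0 10 0;70 0 0 10 0;70 0 0 8 0;70 0 0 0 0"}}

```text
time: 44.37
ee_pos: [0.4708, -0.3658, 0.0835]
tool_rot: [-0.003, 0.442, 0.897, 0.001]
ft_force: [0.6, -0.3, -0.8]
width: 0.745
```

```bash
python3 -c "
from h import *
go(.4733,-.370,.0225,37.7)
T=cam('top')
"
```

```text
at [ 470.8 -365.8   83.5] yaw 37.49 tilt z [-0.004  0.005 -1.   ] | turn -0.21 x -4.9 y -0.6 z 61.0 F [ 0.6 -0.3 -0.8] w 70.1 t 44.4
```

{"method": "apply_moves", "body": {"plan": "70 -4 0 4 0;70 0 0 2 0;70 0 0 0 0;70 0 0 0 0;70 0 0 0 0;70 0 0 0 0;70 0 0 0 0;70 0 0 0 0"}}

```text
time: 45.08
ee_pos: [0.474, -0.3718, 0.0812]
tool_rot: [0.0, 0.443, 0.896, -0.0]
ft_force: [-0.3, 0.6, 0.7]
width: 0.743
```

```bash
python3 -c "
from h import *
go(.4733,-.370,.0225,37.7)
"
```

```text
at [ 474.  -371.8   81.2] yaw 37.38 tilt z [ 0. -0. -1.] | turn -0.32 x 1.8 y 0.5 z 58.7 F [-0.3  0.6  0.7] w 69.8 t 45.1
```

{"method": "apply_moves", "body": {"plan": "70 1.6 0.5 8 -0.3;70 0 0 10 0;70 0 0 10 0;70 0 0 10 0;70 0 0 10 0;70 0 0 7 0;70 0 0 4 0;66 0 0 0 0"}}

```text
time: 45.75
ee_pos: [0.4726, -0.3694, 0.0202]
tool_rot: [-0.001, 0.441, 0.898, 0.0]
ft_force: [-0.2, 0.3, 0.0]
width: 0.711
```

{"method": "apply_moves", "body": {"plan": "60 0 0 0 0;54 0 0 0 0;48 0 0 0 0;44 0 0 0 0;40 0 0 0 0;36 0 0 0 0;36 0 0 0 0;36 0 0 0 0"}}

```text
time: 46.42
ee_pos: [0.4741, -0.3703, 0.0227]
tool_rot: [0.001, 0.441, 0.898, 0.0]
ft_force: [1.3, 0.5, 2.2]
width: 0.425
```

{"method": "apply_moves", "body": {"plan": "36 0 0 0 0;36 0 0 0 0;36 0 0 0 0;36 0 0 0 0;36 0 0 0 0;36 0 0 -5 0;36 0 0 -10 0;36 0 0 -10 0"}}

```text
time: 47.08
ee_pos: [0.4718, -0.3694, 0.0459]
tool_rot: [-0.002, 0.441, 0.898, 0.0]
ft_force: [0.4, -0.8, -1.0]
width: 0.427
```

{"method": "apply_moves", "body": {"plan": "36 0 0 -15 0;36 0 0 -20 0;36 0 0 -20 6.5;36 0 0 -15 6.5;36 0 0 0 6.5;36 0 0 0 6.5;36 0 0 0 6.5;36 0 0 0 6.3"}}

```text
time: 47.75
ee_pos: [0.4729, -0.3703, 0.1176]
tool_rot: [-0.0, 0.716, 0.698, -0.0]
ft_force: [0.0, 0.4, -1.7]
width: 0.426
```

```bash
python3 -c "
from h import *
go(.5213,-.0430,.115,-1.1)"
```

```text
at [ 472.9 -370.3  117.6] yaw -1.45 tilt z [-0.001 -0.    -1.   ] | turn -0.35 x 328.1 y 42.2 z 2.6 F [ 0.   0.4 -1.7] w 40.0 t 47.8
```

{"method": "apply_moves", "body": {"plan": "36 12 1 0 -0.3;36 25 3 0 0;36 30 4 0 0;36 30 4 0 0;36 30 4 0 0;36 30 4 0 0;36 30 4 0 0;36 30 4 0 0"}}

```text
time: 48.42
ee_pos: [0.504, -0.1514, 0.1173]
tool_rot: [-0.0, 0.711, 0.703, -0.0]
ft_force: [0.5, 0.2, -1.2]
width: 0.426
```

{"method": "apply_moves", "body": {"plan": "36 30 4 0 0;36 30 4 0 0;36 24 3 0 0;36 16 2 0 0;36 10 1 8 0;36 0 0 8 0;36 0 0 8 0;36 0 0 4 0"}}

```text
time: 49.08
ee_pos: [0.5187, -0.0443, 0.0868]
tool_rot: [-0.001, 0.712, 0.702, -0.001]
ft_force: [-0.1, -0.5, -1.4]
width: 0.424
```

{"method": "apply_moves", "body": {"plan": "36 0 0 4 0;36 0 0 4 0;36 0 0 2 0;36 0 0 0 0;36 0 0 0 0;36 0 0 0 0;36 0 0 0 0;36 0 0 0 0"}}

```text
time: 49.75
ee_pos: [0.5203, -0.0438, 0.0793]
tool_rot: [0.0, 0.712, 0.702, 0.0]
ft_force: [1.1, 0.5, -1.1]
width: 0.426
```

```bash
python3 -c "
from h import *
go(.5213,-.0430,.0506,-1.1)"
```

```text
at [520.3 -43.8  79.3] yaw -0.81 tilt z [ 0.001 -0.    -1.   ] | turn 0.29 x 0.8 y 1.0 z 28.7 F [ 1.1  0.5 -1.1] w 40.1 t 49.8
```

{"method": "apply_moves", "body": {"plan": "36 0.8 1 2 0.3;36 0 0 2 0;36 0 0 2 0;36 0 0 2 0;36 0 0 2 0;36 0 0 2 0;36 0 0 2 0;36 0 0 2 0"}}

```text
time: 50.42
ee_pos: [0.5211, -0.0438, 0.067]
tool_rot: [0.001, 0.714, 0.7, -0.0]
ft_force: [-9.1, -3.1, 19.7]
width: 0.424
```

{"method": "apply_moves", "body": {"plan": "36 0 0 1 0;36 0 0 1 0;36 0 0 1 0;36 0 0 1 0;36 0 0 0 0;36 0 0 0 0;36 0 0 0 0;36 0 0 0 0"}}

```text
time: 51.08
ee_pos: [0.5214, -0.0442, 0.0589]
tool_rot: [0.001, 0.714, 0.7, -0.001]
ft_force: [0.5, -4.8, 1.4]
width: 0.423
```

{"method": "apply_moves", "body": {"plan": "36 -1 0 0 0;36 0 0 0 0;36 0 0 1 0;36 0 0 1 0;36 0 0 1 0;36 0 0 0 0;36 0 0 0 0;36 0 0 0 0"}}

```text
time: 51.75
ee_pos: [0.5209, -0.044, 0.0557]
tool_rot: [-0.0, 0.714, 0.7, -0.0]
ft_force: [0.5, -3.7, 1.0]
width: 0.422
```

```bash
python3 -c "
from h import *
go(.5213,-.0430,.0506,-1.1)"
```

```text
at [520.9 -44.   55.7] yaw -1.12 tilt z [-0.  0. -1.] | turn -0.02 x 1.0 y 0.3 z 5.1 F [ 0.5 -3.7  1. ] w 39.7 t 51.8
```

{"method": "apply_moves", "body": {"plan": "36 -1 0 0 0;36 0 0 0 0;36 0 0 1 0;36 0 0 1 0;36 0 0 1 0;36 0 0 1 0;36 0 0 0 0;36 0 0 0 0"}}

```text
time: 52.42
ee_pos: [0.5207, -0.0444, 0.0516]
tool_rot: [-0.001, 0.714, 0.7, 0.0]
ft_force: [0.2, -0.7, -1.4]
width: 0.422
```

{"method": "apply_moves", "body": {"plan": "36 0 0 1 0;36 0 0 1 0;36 0 0 1 0;36 0 0 0 0;36 0 0 0 0;36 0 0 0 0;36 0 0 0 0;36 0 0 0 0"}}

```text
time: 53.08
ee_pos: [0.5211, -0.0447, 0.0506]
tool_rot: [-0.0, 0.714, 0.7, 0.0]
ft_force: [-2.9, 0.9, 7.0]
width: 0.426
```

{"method": "apply_moves", "body": {"plan": "42 0 0 0 0;46 0 0 0 0;52 0 0 0 0;56 0 0 0 0;56 0 0 0 0;56 0 0 0 0;56 0 0 -3 0;56 0 0 -6 0"}}

```text
time: 53.75
ee_pos: [0.5203, -0.0448, 0.0574]
tool_rot: [-0.001, 0.714, 0.7, -0.001]
ft_force: [-0.6, 0.2, -0.2]
width: 0.6
```

{"method": "apply_moves", "body": {"plan": "56 0 0 -10 0;56 0 0 -15 0;56 0 0 -20 0;70 0 0 -20 -6.7;70 0 0 0 -6.7;70 0 0 0 -6.7;70 0 0 0 -6.7;70 0 0 0 -6.7"}}

```text
time: 54.42
ee_pos: [0.5216, -0.045, 0.1246]
tool_rot: [0.001, 0.479, 0.878, 0.0]
ft_force: [0.4, -0.1, 0.1]
width: 0.747
```

{"method": "apply_moves", "body": {"plan": "70 0 0 0 -6.7;70 0 0 0 -6.8;70 0 0 0 0;70 0 0 0 0;70 0 0 0 0;70 0 0 0 0;70 0 0 0 0;70 0 0 0 0"}}

```text
time: 55.08
ee_pos: [0.521, -0.0449, 0.123]
tool_rot: [-0.0, 0.376, 0.927, 0.0]
ft_force: [-0.1, -0.3, 0.6]
width: 0.749
```

```bash
python3 -c "
from h import *
go(.4228,-.2275,.08,46)
"
```

```text
at [521.  -44.9 123. ] yaw 45.85 tilt z [ 0.  0. -1.] | turn -0.15 x -56.2 y -199.6 z 43.0 F [-0.1 -0.3  0.6] w 70.4 t 55.1
```

{"method": "apply_moves", "body": {"plan": "70 -4 -14 0 0;70 -7 -25 0 0;70 -8 -29 0 0;70 -8 -29 0 0;70 -8 -29 0 0;70 -8 -28 0 0;70 -7 -25 0 0;70 -6 -20 0 0"}}

```text
time: 55.75
ee_pos: [0.4216, -0.2284, 0.123]
tool_rot: [0.0, 0.376, 0.927, -0.0]
ft_force: [0.0, -0.3, 0.3]
width: 0.744
```

{"method": "apply_moves", "body": {"plan": "70 0 0 10 0;70 0 0 10 0;70 0 0 10 0;70 0 0 8 0;70 0 0 4 0;70 0 0 0 0;70 0 0 0 0;70 0 0 0 0"}}

```text
time: 56.42
ee_pos: [0.4232, -0.2266, 0.0813]
tool_rot: [0.0, 0.375, 0.927, -0.0]
ft_force: [0.4, 0.6, -0.6]
width: 0.745
```

```bash
python3 -c "
from h import *
go(.4228,-.2275,.0225,46)
S=cam('side');k=10
im=S[0][238:278,268:308].astype(float);im=np.clip((im-im.min())/(np.percentile(im,99.5)-im.min())*255,0,255).astype(np.uint8)
save('d1.png',im,None,15)
for P in ((.4228,-.2275,.07),(.4222,-.2296,.07),(.4231,-.2255,.07)): print((proj(S,P)-[268,238])*15)
"
```

```text
at [ 423.2 -226.6   81.3] yaw 45.94 tilt z [ 0.001 -0.    -1.   ] | turn -0.06 x -0.3 y -1.0 z 58.8 F [ 0.4  0.6 -0.6] w 70.0 t 56.4
[297.69096589 167.52402787]
[295.98109093 178.1364185 ]
[297.73351459 157.68335709]
```

View pics/d1.png

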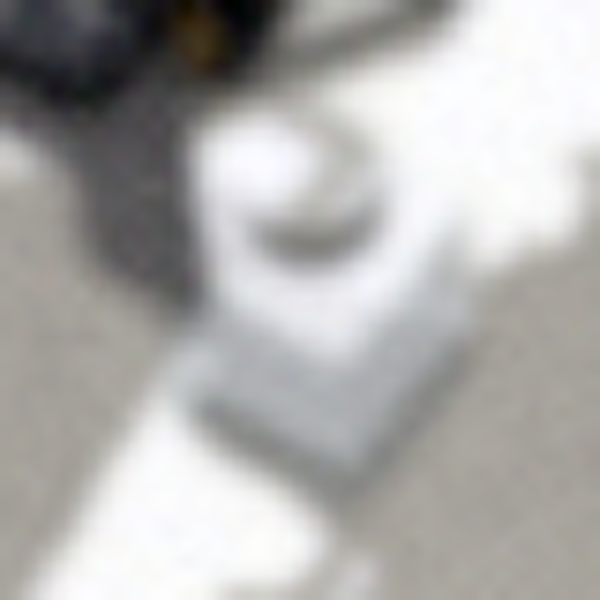

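View 16, my last: bottle D stands between the open fingers, cap centre about 1 px right of prediction. That's within tolerance, so I'll nudge slightly and grasp.

```bash
python3 -c "
from h import *
S=cam('side')
for x,y in ((.4228,-.2275),(.4243,-.2285),(.4250,-.2275)): print(x,y,(proj(S,(x+.0005,y-.0283,0))-[268,238])*15, (proj(S,(x,y,.07))-[268,238])*15)
"
```

```text
0.4228 -0.2275 [338.6737658  527.51576385] [297.69096589 167.52402787]
0.4243 -0.2285 [347.99336807 531.03260072] [307.30002843 170.99972127]
0.425 -0.2275 [351.08363022 525.53715796] [310.52202976 165.58773104]
```

{"method": "apply_moves", "body": {"plan": "70 -0.9 0.5 8 0;70 0 0 10 0;70 0 0 10 0;70 0 0 10 0;70 0 0 10 0;70 0 0 7 0;70 0 0 4 0;66 0 0 0 0"}}

```text
time: 57.18
ee_pos: [0.4229, -0.2265, 0.0204]
tool_rot: [-0.001, 0.376, 0.927, 0.0]
ft_force: [0.2, 0.2, -0.5]
width: 0.713
```

{"method": "apply_moves", "body": {"plan": "60 0 0 0 0;54 0 0 0 0;48 0 0 0 0;44 0 0 0 0;40 0 0 0 0;36 0 0 0 0;36 0 0 0 0;36 0 0 0 0"}}

```text
time: 57.85
ee_pos: [0.4243, -0.2272, 0.0225]
tool_rot: [0.001, 0.376, 0.927, 0.0]
ft_force: [0.7, 0.5, 2.9]
width: 0.426
```

{"method": "apply_moves", "body": {"plan": "36 0 0 0 0;36 0 0 0 0;36 0 0 0 0;36 0 0 0 0;36 0 0 0 0;36 0 0 -5 0;36 0 0 -10 0;36 0 0 -10 0"}}

```text
time: 58.52
ee_pos: [0.4225, -0.2266, 0.0465]
tool_rot: [-0.002, 0.376, 0.927, 0.0]
ft_force: [0.4, -0.2, -0.1]
width: 0.427
```

{"method": "apply_moves", "body": {"plan": "36 0 0 -15 6.7;36 0 0 -20 6.7;36 0 0 -20 6.7;36 0 0 -15 6.7;36 0 0 0 6.7;36 0 0 0 6.7;36 0 0 0 6.8;36 0 0 0 0"}}

```text
time: 59.18
ee_pos: [0.4235, -0.2273, 0.1177]
tool_rot: [0.0, 0.715, 0.699, -0.0]
ft_force: [0.6, 1.0, -1.7]
width: 0.425
```

```bash
python3 -c "
from h import *
go(.5206,-.0955,.115,-1.1)"
```

```text
at [ 423.5 -227.3  117.7] yaw -1.23 tilt z [ 0.    -0.001 -1.   ] | turn -0.13 x 133.6 y 94.5 z 2.7 F [ 0.6  1.  -1.7] w 39.9 t 59.2
```

{"method": "apply_moves", "body": {"plan": "36 10 7 0 -0.1;36 20 14 0 0;36 22 16 0 0;36 22 16 0 0;36 20 14 0 0;36 18 13 0 0;36 12 9 0 0;36 9 5 0 0"}}

```text
time: 59.85
ee_pos: [0.5208, -0.0945, 0.1171]
tool_rot: [-0.0, 0.712, 0.702, 0.0]
ft_force: [-0.0, 0.4, -0.6]
width: 0.427
```

{"method": "apply_moves", "body": {"plan": "36 0 0 8 0;36 0 0 8 0;36 0 0 8 0;36 0 0 8 0;36 0 0 4 0;36 0 0 2 0;36 0 0 0 0;36 0 0 0 0"}}

```text
time: 60.52
ee_pos: [0.5201, -0.0961, 0.0791]
tool_rot: [0.0, 0.713, 0.701, 0.0]
ft_force: [-0.4, 0.7, -0.7]
width: 0.424
```

```bash
python3 -c "
from h import *
go(.5206,-.0955,.0506,-1.1)"
```

```text
at [520.1 -96.1  79.1] yaw -1.04 tilt z [ 0. -0. -1.] | turn 0.06 x 0.6 y 0.5 z 28.5 F [-0.4  0.7 -0.7] w 39.8 t 60.5
```

{"method": "apply_moves", "body": {"plan": "36 0.5 0.5 2 0;36 0 0 2 0;36 0 0 2 0;36 0 0 2 0;36 0 0 1.5 0;36 0 0 1.5 0;36 0 0 1 0;36 0 0 0 0"}}

```text
time: 61.18
ee_pos: [0.5204, -0.0952, 0.0666]
tool_rot: [-0.0, 0.713, 0.701, -0.0]
ft_force: [0.0, -0.1, -2.0]
width: 0.422
```

{"method": "apply_moves", "body": {"plan": "36 0 0 1 0;36 0 0 1 0;36 0 0 1 0;36 0 0 1 0;36 0 0 1 0;36 0 0 1 0;36 0 0 0 0;36 0 0 0 0"}}

```text
time: 61.85
ee_pos: [0.5205, -0.0952, 0.0609]
tool_rot: [-0.0, 0.713, 0.701, -0.0]
ft_force: [-0.1, 0.6, -1.0]
width: 0.429
```

{"method": "apply_moves", "body": {"plan": "36 0 0 1 0;36 0 0 1 0;36 0 0 1 0;36 0 0 1 0;36 0 0 1 0;36 0 0 1 0;36 0 0 0 0;36 0 0 0 0"}}

```text
time: 62.52
ee_pos: [0.5205, -0.0953, 0.0549]
tool_rot: [-0.0, 0.713, 0.701, -0.0]
ft_force: [-0.8, -1.0, -0.8]
width: 0.423
```

{"method": "apply_moves", "body": {"plan": "36 0 0 1 0;36 0 0 1 0;36 0 0 1 0;36 0 0 1 0;36 0 0 1 0;36 0 0 1 0;36 0 0 0 0;36 0 0 0 0"}}

```text
time: 63.18
ee_pos: [0.5206, -0.0952, 0.0505]
tool_rot: [0.0, 0.713, 0.701, 0.0]
ft_force: [-3.4, 1.3, 5.7]
width: 0.426
```

```bash
python3 -c "
from h import *
go(.5206,-.0955,.0506,-1.1)"
```

```text
at [520.6 -95.2  50.5] yaw -1.01 tilt z [ 0. -0. -1.] | turn 0.09 x -0.3 y -0.0 z -0.1 F [-3.4  1.3  5.7] w 40.1 t 63.2
```

{"method": "apply_moves", "body": {"plan": "42 0 0 0 0;46 0 0 0 0;52 0 0 0 0;56 0 0 0 0;56 0 0 0 0;56 0 0 0 0;56 0 0 -3 0;56 0 0 -6 0"}}

```text
time: 63.85
ee_pos: [0.5199, -0.0951, 0.0573]
tool_rot: [-0.001, 0.713, 0.701, -0.0]
ft_force: [0.1, 0.5, -0.4]
width: 0.593
```

{"method": "apply_moves", "body": {"plan": "56 0 0 -10 0;56 0 0 -15 0;56 0 0 -20 0;56 0 0 -20 0;40 -2 -25 0 0;20 -2 -28 0 0;0 -2 -28 0 0;0 -2 -28 0 0"}}

```text
time: 64.52
ee_pos: [0.4108, -0.1015, 0.1243]
tool_rot: [0.001, 0.713, 0.701, 0.0]
ft_force: [-0.4, 1.2, -0.1]
width: 0.349
```

{"method": "apply_moves", "body": {"plan": "0 0 -25 0 0;0 0 -25 0 0;0 0 -25 0 0;0 0 -25 0 0;0 0 -25 0 0;0 0 0 0 0;0 0 0 0 0;0 0 0 0 0"}}

```text
time: 65.18
ee_pos: [0.2873, -0.0994, 0.1239]
tool_rot: [0.001, 0.713, 0.701, 0.001]
ft_force: [-0.2, -0.5, 0.4]
width: 0.006
```

Run:
```python
from h import *
np.set_printoptions(precision=4,suppress=True)
T=cam("top");S=cam("side")
g=cv2.cvtColor(T[0],cv2.COLOR_RGB2GRAY); t=cv2.resize(g[232:272,315:358],None,fx=8,fy=8,interpolation=2)
c=cv2.HoughCircles(cv2.GaussianBlur(t,(0,0),4),cv2.HOUGH_GRADIENT,1,400,param1=60,param2=15,minRadius=38,maxRadius=62)
print("top circ",c)
if c is not None:
    x,y,r=c[0,0]; a=(315+(x+.5)/8-.5,232+(y+.5)/8-.5); P=onz(T,*a,.042); print(a,P,"r mm",r/8*2.78); 
    print("tri with side pick",*tri(T,a,S,z2(128,271)))
    go(P[0],P[1],.06,0)
# bottle caps: bright/round evidence at expected place, both views
for n,P in dict(p0=(.521,-.0447,.098),p1=(.5933,-.0445,.098),p2=(.5206,-.0953,.098),p3=(.5922,-.095,.098)).items():
    print(n,proj(T,P),proj(S,P))
for C,n,f in((T,"top",6),(S,"side",6)):
    u,v=np.mean([proj(C,(.5206,-.07,.098)),proj(C,(.593,-.07,.098))],0).astype(int)
    gg=cv2.resize(cv2.cvtColor(C[0],cv2.COLOR_RGB2GRAY)[v-35:v+35,u-35:u+35],None,fx=8,fy=8,interpolation=2)
    c=cv2.HoughCircles(cv2.GaussianBlur(gg,(0,0),3),cv2.HOUGH_GRADIENT,1,90,param1=60,param2=14,minRadius=30,maxRadius=46)
    if c is not None: print(n,[(u-35+x/8-.5,v-35+y/8-.5,r/8) for x,y,r in c[0][:6]])
```

```text
top circ None
p0 [309.5876 208.6067] [312.5161 185.6451]
p1 [309.0885 182.1801] [337.3972 182.3628]
p2 [328.4743 208.4105] [315.7875 198.7658]
p3 [327.7756 182.2423] [341.1267 195.2725]
```

Run:
```python
from h import *
np.set_printoptions(precision=4,suppress=True,linewidth=200)
T=cam("top");S=cam("side")
ts=[]
P4=dict(p0=(.521,-.0447,.098),p1=(.5933,-.0445,.098),p2=(.5206,-.0953,.098),p3=(.5922,-.095,.098))
for n,P in P4.items():
  for C,nm in((T,"top"),(S,"side")):
    u,v=np.round(proj(C,P)).astype(int); g=cv2.cvtColor(C[0],cv2.COLOR_RGB2GRAY)[v-9:v+10,u-9:u+10]
    g=cv2.resize(g,None,fx=10,fy=10,interpolation=2); g=cv2.normalize(g,None,0,255,cv2.NORM_MINMAX)
    c=cv2.HoughCircles(cv2.GaussianBlur(g,(0,0),4),cv2.HOUGH_GRADIENT,1,200,param1=50,param2=8,minRadius=35,maxRadius=60)
    x,y,r=c[0,0] if c is not None else (np.nan,)*3
    px=(u-9+(x+.5)/10-.5,v-9+(y+.5)/10-.5)
    print(n,nm,"expect",proj(C,P),"circle",np.array(px),"r",r/10, "world at .098" ,onz(C,*px,.098)[:2])
print("button z.042",onz(T,*z1(428,329),.042),"top",proj(T,(.411,-.1013,.042)))
# rod on mat: bright shaft/handle inside dark mat
g=cv2.cvtColor(T[0],cv2.COLOR_RGB2GRAY)
p,q=edge(T,proj(T,(.4125,.22,.025)),proj(T,(.4145,.1,.025)),2); print("shaft+ edge",onz(T,*p,.025)[:2],onz(T,*q,.025)[:2])
```

```text
p0 top expect [309.5876 208.6067] circle [313.  207.6] r 5.2400002 world at .098 [ 0.5236 -0.0539]
p0 side expect [312.5161 185.6451] circle [311.7 182.1] r 5.6099997 world at .098 [ 0.5213 -0.0305]
p1 top expect [309.0885 182.1801] circle [308.3 181.6] r 4.35 world at .098 [ 0.5949 -0.0424]
p1 side expect [337.3972 182.3628] circle [337.1 178.9] r 5.93 world at .098 [ 0.5956 -0.0308]
p2 top expect [328.4743 208.4105] circle [330.7 210.6] r 5.83 world at .098 [ 0.5146 -0.1011]
p2 side expect [315.7875 198.7658] circle [315.3 196.6] r 5.4900002 world at .098 [ 0.5208 -0.0872]
p3 top expect [327.7756 182.2423] circle [328.1 184.3] r 5.94 world at .098 [ 0.5865 -0.0958]
p3 side expect [341.1267 195.2725] circle [340.8 193. ] r 5.12 world at .098 [ 0.5933 -0.0865]
button z.042 [ 0.4096 -0.1008  0.042 ] top [331.0647 250.7783]
shaft+ edge [0.4138 0.2201] [0.4161 0.1001]
```

```bash
python3 -c "
from h import *
go(.4100,-.1010,.042,0)"
```

```text
at [287.1 -99.2 123.1] yaw -0.97 tilt z [-0.  0. -1.] | turn -0.97 x -1.8 y 122.9 z 81.1 F [ 0.6  0.3 -0.3] w 0.8 t 65.4
```

{"method": "apply_moves", "body": {"plan": "0 0 10 0 0;0 0 20 0 0;0 0 24 0 0;0 0 24 0 0;0 0 20 0 0;0 -1 15 0 0;0 -1 10 0 0;0 0 0 0 0"}}

```text
time: 66.05
ee_pos: [0.4109, -0.1033, 0.1224]
tool_rot: [-0.001, 0.713, 0.701, -0.0]
ft_force: [0.0, -0.3, 0.2]
width: 0.006
```

{"method": "apply_moves", "body": {"plan": "0 0 0 10 0;0 0 0 10 0;0 0 0 15 0;0 0 0 15 0;0 0 0 10 0;0 0 0 5 0;0 0 0 0 0;0 0 0 0 0"}}

```text
time: 66.72
ee_pos: [0.4091, -0.1033, 0.0579]
tool_rot: [-0.0, 0.713, 0.701, -0.0]
ft_force: [0.3, -0.6, 0.2]
width: 0.007
```

```bash
python3 -c "
from h import *
go(.4100,-.1010,.042,0)"
```

```text
at [ 409.1 -103.3   57.9] yaw -1.03 tilt z [-0.  0. -1.] | turn -1.03 x 2.3 y 0.9 z 15.9 F [ 0.3 -0.6  0.2] w 0.7 t 66.7
```

{"method": "apply_moves", "body": {"plan": "0 2 1 4 0;0 0 0 4 0;0 0 0 3 0;0 0 0 2 0;0 0 0 1 0;0 0 0 1 0;0 0 0 1 0;0 0 0 1 0"}}

```text
time: 67.38
ee_pos: [0.4106, -0.1013, 0.0411]
tool_rot: [0.0, 0.713, 0.701, 0.0]
ft_force: [0.2, -0.3, 1.3]
width: 0.007
```

{"method": "apply_moves", "body": {"plan": "0 0 0 1 0;0 0 0 1 0;0 0 0 1 0;0 0 0 1 0;0 0 0 1 0;0 0 0 1 0;0 0 0 0 0;0 0 0 0 0"}}

```text
time: 68.05
ee_pos: [0.4106, -0.1014, 0.0362]
tool_rot: [0.0, 0.713, 0.701, 0.0]
ft_force: [-3.2, 1.0, 8.4]
width: 0.002
```

{"method": "apply_moves", "body": {"plan": "0 0 0 0.7 0;0 0 0 0.3 0;0 0 0 0 0;0 0 0 0 0;0 0 0 0 0;0 0 0 0 0;0 0 0 0 0;0 0 0 0 0"}}

```text
time: 68.72
ee_pos: [0.4107, -0.1014, 0.036]
tool_rot: [0.0, 0.713, 0.701, 0.0]
ft_force: [-4.5, 3.0, 13.8]
width: 0.008
```

{"method": "apply_moves", "body": {"plan": "0 0 0 -3 0;0 0 0 -6 0;0 0 0 -10 0;0 0 0 -20 0;0 0 0 -25 0;0 0 0 -20 0;0 0 -15 0 0;0 0 -25 0 0"}}

```text
time: 69.38
ee_pos: [0.3724, -0.1013, 0.1201]
tool_rot: [0.002, 0.713, 0.701, 0.001]
ft_force: [-0.8, -0.5, 0.5]
width: 0.006
```

{"method": "apply_moves", "body": {"plan": "0 0 -25 0 0;0 0 -25 0 0;0 0 -20 0 0;0 0 -10 0 0;0 0 0 0 0;0 0 0 0 0;0 0 0 0 0;0 0 0 0 0"}}

```text
time: 70.05
ee_pos: [0.2911, -0.0993, 0.1181]
tool_rot: [-0.0, 0.713, 0.701, 0.0]
ft_force: [-0.0, 0.1, -0.4]
width: 0.005
```

Run:
```python
from h import *
go(.41,-.1,.1,-1)
T=cam("top");S=cam("side")
for n,C in(("top",T),("side",S)):
    for P in((.5366,-.266,.03),(.5864,-.3442,.03),(.4718,-.3703,.03),(.4228,-.2275,.03)):
        u,v=np.round(proj(C,P)).astype(int); print(n,"old place (u,v)",u,v,"std",C[0][v-5:v+6,u-5:u+6].mean(2).std().round(1))
m=cv2.cvtColor(T[0],cv2.COLOR_RGB2GRAY)
for n,P in dict(handle=(.404,.263,.033),shaft=(.4075,.13,.025),mat=(.44,.2,.003)).items():
    u,v=np.round(proj(T,P)).astype(int); print(n,m[v-1:v+2,u-1:u+2].mean())
finish_job()
```

```text
at [291.1 -99.3 118.1] yaw -0.99 tilt z [ 0.  0. -1.] | turn 0.01 x 1.4 y 118.9 z 18.1 F [-0.   0.1 -0.4] w 0.4 t 70.0
top old place (u,v) 388 205 std 0.5
top old place (u,v) 415 188 std 0.4
top old place (u,v) 426 228 std 0.4
top old place (u,v) 376 246 std 0.4
side old place (u,v) 334 264 std 0.8
side old place (u,v) 360 287 std 0.8
side old place (u,v) 317 304 std 0.9
side old place (u,v) 288 258 std 1.0
handle 76.66666666666667
shaft 98.66666666666667
mat 15.333333333333334
the job is handed in; nothing more can be done
```

The job is done and handed in at about 70 s of the 208 s allowed; no verdict is reported.

- **Carrier:** I pushed it about 120 mm out with the rod, against 13–16 N, and it stands clear of the dock on the apron.
- **Rod:** It is back on the mat; the last picture still shows the handle and shaft over it.
- **Bottles:** All four clear bottles are in their own pockets. Each was held until it touched the pocket floor, at the same tool height (0.0505–0.0506 m), and only then released. Their old places on the bench are now empty in both camera views.
- **Timer:** I pressed the button last. The finger stopped at 0.036 m, its full 6 mm of travel, at about 14 N.

What disagreed or was less certain:

- **Bottle knocked aside:** One bottle was moved before I reached it, so I measured it again before grasping.
- **Rim contact:** The third bottle touched the pocket rim with up to 20 N vertically before it went in. I shifted it about 2 mm, and it reached the same floor height as the others.
- **Final cap check:** An automatic search for the caps in the carrier found a circle at each pocket. The top-view positions scattered by up to 10 mm, and the side view was 8–14 mm off in y. That check was only rough, and I had used all 16 picture views, so I did not look at the finished carrier.
- **Grip:** The gripper's force is fixed at half its maximum, about 30 N, slightly above the 25 N asked for.
- **Not looked at again:** I made no final check of the jar. I never moved or grasped it.

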